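Send a stripped cylinder's parts to their stations

ROBOT

A 7-joint arm with a two-finger parallel gripper is mounted at the origin on the work surface. World frame = base frame: x ahead of the robot, y to its left, z up, the work surface at z = 0. Lengths are in m, angles in rad, forces in N, time in s.
With the tool pointing down it reaches from about 0.425 to 0.925 m from the base axis. Payload 6.8 kg.
Tool frame: the origin (TCP) lies on the centre line of the jaws, within the pads' length; the fingertips stand 14 mm ahead of it and the grasp point (between the pads) lies 5 mm behind it (bot.nose_length is the distance from the TCP to the fingertips, in m); z points along the fingers, x is the direction in which the jaws open and shut, and the axes are right-handed (so a half turn about z gives the same grasp; the last joint's range is limited). The gripper opens to 85 mm and grips with 20 to 120 N. Pads are 22 mm wide; open, the fingers measure 114 mm over their backs; the gripper's body (76 mm by 85 mm) begins 54 mm behind the grasp point. The pads swing forward as they close: fully open they stand 13 mm farther back than shut.
Start: joints at [-0.108, 0.477, 0.022, 1.555, -0.011, 1.109, -0.083], TCP at [0.675, 0, 0.245] pointing down, gripper open.
Joint ranges: [-2.96, 2.96], [-0.34, 2.1], [-1.41, 1.46], [0.24, 2.44], [-1.37, 4.51], [0.17, 1.92], [-2.96, 2.96]. Speed limits (rad/s): [2.39, 2.39, 3.14, 3.14, 3.14, 3.14, 3.14].

INTERFACE

Orientations are given as a 3x3 rotation matrix whose columns are the frame's x, y, z axes.
In Python, from station import monitor, snapshot, calibration, job, finder, bot gives the robot as it stands.
- The arm moves only by the tool carry_out, never from a script. Its argument "rows" is a list of rows, each an object with "jaw": the opening, from 0 (shut) to 1 (fully open); "offset": the shift along the world's x, y, z in cm, a list of three; "rot": the turn, a rotation vector about the world's x, y, z in degrees, a list of three. In form: [{"jaw": jaw, "offset": [x, y, z], "rot": [wx, wy, wz]}, ...]. A call has 1 to 12 rows; each row shifts and turns the commanded pose from where the row before left it; what a row does not reach is not made up. A row lasts 1/8 s, in which the tool goes at most 62.5 mm and 10.7 degrees, less where a joint would pass 70% of its speed; a pose out of reach is approached as far as the arm can. A call with a gripper value outside its range is refused whole. The fingers move at their own pace and stop on an object; "grip_force" is the grip in N (left out, the last holds). Time passes only in rows, so rows that do not move let the fingers close. It gives the time, the measured TCP pose, the force and the opening at its end, in the units of the state.
- monitor.state(): the state, without advancing time (a new reading comes with each control period).
- snapshot(name): name is "scene" or "side" or "wrist"; returns the picture (400x640x3 uint8, red, green, blue); there is no depth.
- calibration(name): a dict with "camera_matrix" (3x3 intrinsics, pixels), "D" ([k1, k2, p1, p2, k3] as OpenCV has them; the pictures are not rectified), "R" (3x3) and "t" (3): a world point X has camera coordinates R X + t; the wrist camera has in their place "mount" (4x4, takes a point from camera to tool coordinates, whose origin is the TCP and whose axes are the tool frame's). Camera axes: x right, y down, z forward; pixel columns grow to the right and rows downward; lengths in m; the calibration is good to about 2 mm. A picture is of the moment at which its call begins: read the wrist's pose just before it. calibration takes no time and is no camera call.
- job.finish_job(): hands the job in, once; it reports no verdict.
Trained networks look in the newest picture that a camera, given by its name, has taken for a name from the list of things; names that differ only in an ending like _2 or _b are one class to them, and where a whole thing is asked for, a point or a joint stands for the part that bears it (a point fixed in the world has none). Each returns a list of dicts, best first, with "confidence" (0 to 1); they miss things now and then, are a little off and sometimes report something else, mostly with a low value. They report only what shows in the picture. A call takes as long as a camera call. They do not tell look-alikes from the thing itself.
- finder.outline_of(query, camera): "pixels" (400x640 bool, what is visible of it) and "rect" ([left, top, width, height] in pixels, round what is visible of it).
- finder.place_of(query, camera): "centre" ([column, row] in pixels: a listed point, or the origin of a listed thing).
The state is a dict: "t": time; "joint_positions": joint angles; "qd": joint speeds; "tau": joint torques, N m; "tool_pos": TCP position; "orientation": TCP orientation; "contact_force": force on the tool from outside, world axes, zero at the start; "torque": the same for the moment, N m; "finger_gap": finger opening in m.
Only numpy, scipy, OpenCV 4.12 (cv2) and the standard library are available. Lean on these libraries where they do the work, as an engineer would, in place of code of your own. Each camera call takes 0.05 s, during which the arm holds its last target. There are 200 camera calls.

TASK

The parts of one stripped cylinder stand stacked on the bench; take the stack apart from the top down and lower each part, without dropping it, onto the middle of its station, then let go: the piston standing crown up in the wire washing basket, the bearing race flat in the round steel dish, the connecting rod flat and lengthwise on the pan of the weighing scale, and the cylinder head cover, its raised side up as now, lengthwise on the granite surface plate. Leave the green gear shift knob that stands among the stations standing where it is.

Things in the scene. Friction and masses are not known exactly. Their poses are not given: they have to be found in the camera images.
- piston: Aluminium piston, a plain cylinder 50 mm across and 46 mm high with ring grooves near the top and a darker disc on its crown; stands upright on top of the stack, on the bearing race. Origin: centre of its underside; z up through the crown. About 0.13 kg.
- race: Chrome bearing race, a plain ring 62 mm outside, 42 mm inside, 16 mm high; lies on the big end of the connecting rod, under the piston, past which it shows as a rim 6 mm wide all round. Origin: centre of its underside; z is the ring's axis. About 0.2 kg.
- rod: Steel connecting rod, 128 mm long, 18 mm thick, flat and lengthwise on the cover. Big-end ring 48 mm across at y = +40 mm, small-end ring 28 mm across at y = -50 mm; shank 16 mm wide (x), z = 2 to 16 mm, free to grip from y = -34 to +14 mm. Origin: middle of its length, underside; y along it to the big end, z up. Centre of mass near y = +7 mm. About 0.29 kg.
- cover: Cast aluminium cylinder head cover, bottom of the stack: oblong flange 132 mm long (y), 66 mm wide (x), 8 mm thick, bolt holes along both long sides; on it a raised flat-topped body 116 mm long, 50 mm wide, z = 8 to 20 mm, by whose long sides it can be gripped. Origin: centre of its underside; y lengthwise, z up. About 0.32 kg.
- basket: Wire-mesh washing basket, open on top, fixed: 140 mm (x) by 150 mm (y), walls 40 mm high, floor at z = 4 mm, a small wire loop at the middle of each of the two y walls rising to 63 mm. Origin: centre of its underside.
- dish: Round steel parts dish, fixed: rim 150 mm across and 28 mm high, sides flaring outwards, flat inner floor about 120 mm across at z = 5 mm. Origin: centre of its underside.
- scale: Flat bench scale, fixed: grey housing with a steel weighing pan 106 mm (x) by 156 mm (y), pan top at z = 42 mm, and a display strip along the -x side (housing reaches from x = -86 to +54 mm, below the pan). Origin: under the centre of the pan, on the bench; y is the pan's long direction.
- surface_plate: Dark granite surface plate, fixed: 120 mm (x) by 170 mm (y), flat top at z = 40 mm. Origin: under its centre, on the bench; y is its long direction.
- shift_knob: Green nylon gear shift knob, pear-shaped, 42 mm across and 48 mm high, standing loose among the stations on its 24 mm foot; not to be moved. Origin: centre of its underside.
Things that resemble listed ones, but are neither listed nor needed, are in the scene too. Leave any orange look-alike of the piston alone.

How it is judged:
On the way, in this order (a step that is already met when the one before it is completed fails the run):
1. the piston stands in the wire basket, let go (horizontal distance between piston and basket below 0.015 m and z of piston in the frame of basket between 0 and 0.008 m and angle between piston's own z axis and vertical below 0.1 rad and contact force between the fingers and piston below 0.05 N and linear speed of piston below 0.02 m/s), for 0.2 s.
2. the bearing race lies in the steel dish, let go (horizontal distance between race and dish below 0.015 m and z of race in the frame of dish between 0.001 and 0.009 m and angle between race's own z axis and vertical below 0.1 rad and contact force between the fingers and race below 0.05 N and linear speed of race below 0.02 m/s), for 0.2 s.
3. the connecting rod lies lengthwise on the scale's pan, let go (horizontal distance between rod and scale below 0.015 m and z of rod in the frame of scale between 0.038 and 0.046 m and angle between rod's own z axis and vertical below 0.1 rad and contact force between the fingers and rod below 0.05 N and linear speed of rod below 0.02 m/s and angle between the y axis of rod and the y axis of scale, either way round below 0.2 rad), for 0.2 s.
4. the cylinder head cover lies lengthwise on the granite plate, let go (horizontal distance between cover and surface_plate below 0.015 m and z of cover in the frame of surface_plate between 0.036 and 0.044 m and angle between cover's own z axis and vertical below 0.1 rad and contact force between the fingers and cover below 0.05 N and linear speed of cover below 0.02 m/s and angle between the y axis of cover and the y axis of surface_plate, either way round below 0.2 rad), for 0.2 s.
At the end, for the whole second after the job is handed in: Piston and race on the floor of basket and dish, rod on the pan, cover on the granite: each flat or upright (0.1 rad), origin within 15 mm sideways and 4 mm in height of the middle of its station, rod and cover lengthwise within 0.2 rad (either way round), all let go and at rest (all of step 1 and all of step 2 and all of step 3 and all of step 4); the robot touches nothing.
It fails at once if the piston is dropped onto its place (it comes down faster than 0.6 m/s within 30 mm of it) (horizontal distance between piston and basket below 0.06 m and z of piston in the frame of basket below 0.034 m and linear speed of piston above 0.6 m/s).
It fails at once if the bearing race is dropped onto its place (it comes down faster than 0.6 m/s within 30 mm of it) (horizontal distance between race and dish below 0.06 m and z of race in the frame of dish below 0.035 m and linear speed of race above 0.6 m/s).
It fails at once if the connecting rod is dropped onto its place (it comes down faster than 0.6 m/s within 30 mm of it) (horizontal distance between rod and scale below 0.06 m and z of rod in the frame of scale below 0.072 m and linear speed of rod above 0.6 m/s).
It fails at once if the cover is dropped onto its place (it comes down faster than 0.6 m/s within 30 mm of it) (horizontal distance between cover and surface_plate below 0.06 m and z of cover in the frame of surface_plate below 0.07 m and linear speed of cover above 0.6 m/s).
It fails at once if the shift knob is pushed more than 20 mm or tipped over (distance of shift_knob from where it was at the start of the episode above 0.02 m or angle between shift_knob's own z axis and vertical above 0.5 rad).
It also fails if it takes over 115 s, if anything falls off the work surface, if the arm or the gripper's body presses on something with over 40 N, if the wrist force passes 120 N, or if a joint passes its speed limit or range.

## Working session

There is one attempt and no reset: what is moved stays moved. The work goes in short steps, Python scripts to look and compute and a tool call to move; the robot and the scene stay as the last step left them, time stands still between calls to the robot, and variables do not carry over. Pictures are saved under pics/ and viewed, about 12 in all and at most 16, crops included, and the job is handed in when it is done.

Besides the shell and the picture viewer there is one more tool, called after "Request:" as a command line: name --argument value ..., lists and objects as JSON in quotes. carry_out: Moves the arm, as the interface text tells. Its arguments: {"type":"object","properties":{"rows":{"type":"array"},"grip_force":{"type":"number"}},"required":["rows"]}

```bash
mkdir -p pics; ls
cat > h.py <<'E'
import numpy as np, cv2
from station import monitor, snapshot, calibration, job, finder, bot
def save(n,im): cv2.imwrite('pics/'+n,cv2.cvtColor(im,cv2.COLOR_RGB2BGR))
def cam(name,st=None):
    c=calibration(name); K=np.array(c['camera_matrix']);D=np.array(c['D'])
    if 'mount' in c:
        st=st or monitor.state(); M=np.array(c['mount']); T=np.eye(4)
        T[:3,:3]=np.array(st['orientation']);T[:3,3]=st['tool_pos']
        W=np.linalg.inv(T@M); return K,D,W[:3,:3],W[:3,3]
    return K,D,np.array(c['R']),np.array(c['t'])
def topl(px,z,C):
    "pixels -> world points on plane z"
    K,D,R,t=C; p=cv2.undistortPoints(np.array(px,float).reshape(-1,1,2),K,D)[:,0]
    d=np.c_[p,np.ones(len(p))]@R; o=-R.T@t
    return o+d*((z-o[2])/d[:,2])[:,None]
def proj(X,C):
    K,D,R,t=C; return cv2.projectPoints(np.array(X,float).reshape(-1,3),cv2.Rodrigues(R)[0],t,K,D)[0][:,0]
E
python3 - <<'E'
from h import *
Z=dict(piston=.062+.0,race=.038,rod=.02,cover=0,basket=0,dish=0,scale=0,surface_plate=0,shift_knob=0)
Z['piston']=.054;
s=monitor.state();print({k:np.round(s[k],3).tolist() for k in s})
print(bot.nose_length)
for n in ['scene','side']:
    im=snapshot(n);save(n+'0.png',im);C=cam(n);print(n,'cam at',-C[2].T@C[3])
    for q in Z:
        for r in finder.place_of(q,n)[:3]:
            print(q,round(r['confidence'],2),np.round(r['centre'],1),np.round(topl(r['centre'],Z[q],C)[0],4))
save('w0.png',snapshot('wrist'))
E
```

```text
pics
{'t': 0.0, 'joint_positions': [-0.108, 0.478, 0.022, 1.556, -0.012, 1.109, -0.083], 'qd': [-0.0, -0.001, 0.002, 0.002, -0.0, 0.001, 0.001], 'tau': [-0.001, -59.644, 1.608, -28.119, 0.012, 0.009, 0.0], 'tool_pos': [0.674, 0.0, 0.244], 'orientation': [[1.0, 0.0, -0.002], [0.0, -1.0, -0.0], [-0.002, 0.0, -1.0]], 'contact_force': [-0.487, 0.428, 0.715], 'torque': [0.006, -0.03, 0.009], 'finger_gap': 0.085}
0.014
scene cam at [ 1.02710701 -0.27030841  0.89421537]
piston 0.75 [186.3 263.1] [ 0.542  -0.3867  0.054 ]
piston 0.66 [206.2 336.8] [ 0.7348 -0.4107  0.054 ]
race 0.43 [183.9 266.6] [ 0.5387 -0.3976  0.038 ]
rod 0.81 [170.4 272.9] [ 0.5267 -0.4367  0.02  ]
cover 0.7 [173.5 277.3] [ 0.5312 -0.4374  0.    ]
basket 0.76 [252.5 212. ] [ 0.4604 -0.175   0.    ]
scale 0.57 [343.  245.1] [ 0.683  -0.0115  0.    ]
surface_plate 0.72 [429.8 138.4] [0.5107 0.4385 0.    ]
shift_knob 0.68 [319.8 201.8] [ 0.532   0.0065 -0.    ]
side cam at [ 0.24290137 -0.99495481  0.79599591]
piston 0.82 [359.2 304.4] [ 0.5317 -0.396   0.054 ]
piston 0.44 [363.3 327.6] [ 0.5166 -0.455   0.054 ]
piston 0.41 [264.2 147.5] [0.4868 0.3372 0.054 ]
race 0.72 [362.6 312.7] [ 0.5361 -0.4066  0.038 ]
rod 0.52 [266.7 147.7] [0.506  0.3942 0.02  ]
cover 0.6 [361.7 333. ] [ 0.5277 -0.4279  0.    ]
basket 0.7 [300.9 261.7] [ 0.4652 -0.1767  0.    ]
dish 0.87 [266.7 189.9] [0.4536 0.1658 0.    ]
dish 0.75 [359.8 307.8] [ 0.5502 -0.3621  0.    ]
dish 0.47 [360.7 335.3] [ 0.5234 -0.4328  0.    ]
surface_plate 0.56 [265.2 149. ] [0.5055 0.4223 0.    ]
shift_knob 0.49 [299.8 213.9] [0.5177 0.0162 0.    ]
```

View pics/scene0.png

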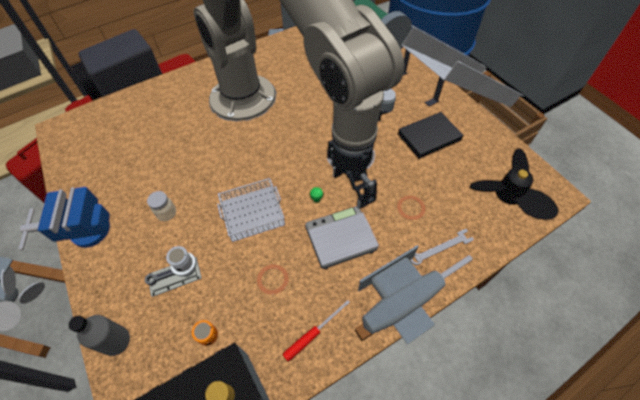

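View pics/side0.png

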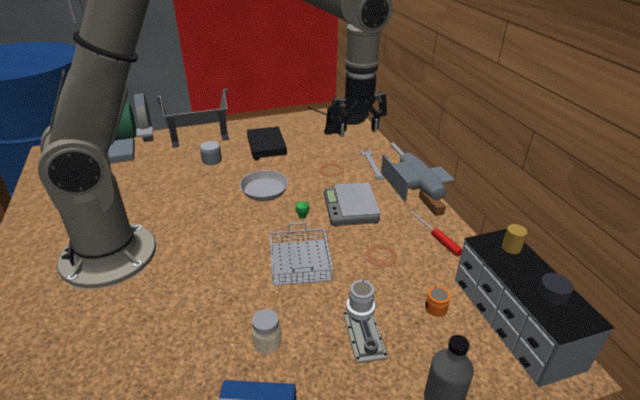

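The stack stands at scene (178,268) / side (362,310), silver piston on top. The orange look-alike is at scene (204,332) / side (437,300). Basket, scale, dish, plate and green knob are all visible. Next I survey with the wrist camera.

```bash
cat >> h.py <<'E'
def rect(mask,z,C):
    "min-area rectangle of a mask projected on plane z: centre, sides, yaw of long side (deg)"
    cs,_=cv2.findContours(mask.astype(np.uint8),cv2.RETR_EXTERNAL,cv2.CHAIN_APPROX_NONE)
    c=max(cs,key=cv2.contourArea); P=topl(c[:,0],z,C)[:,:2]
    B=cv2.boxPoints(cv2.minAreaRect((P*1000).astype(np.float32)))
    e=[B[1]-B[0],B[2]-B[1]]; e.sort(key=np.linalg.norm); l=e[1]
    return np.round(B.mean(0),1),np.round([np.linalg.norm(v) for v in e],1),round(np.degrees(np.arctan2(l[1],l[0]))%180,1)
def look(q,z,ztop,n='wrist',st=None,k=2):
    C=cam(n,st)
    for r in finder.place_of(q,n)[:k]: print(q,'place',round(r['confidence'],2),np.round(r['centre']),np.round(topl(r['centre'],z,C)[0]*1000,1))
    for r in finder.outline_of(q,n)[:k]: print(q,'outline',round(r['confidence'],2),r['rect'],rect(r['pixels'],ztop,C))
E
python3 - <<'E'
from h import *
print(np.round(calibration('wrist')['mount'],3).tolist())
st=monitor.state();save('w1.png',snapshot('wrist'))
look('scale',0,.042,st=st);look('shift_knob',0,.03,st=st)
E
```

```text
[[1.0, 0.0, -0.001, 0.001], [0.0, 0.957, 0.29, -0.073], [0.001, -0.29, 0.957, -0.129], [0.0, 0.0, 0.0, 1.0]]
scale place 0.56 [319. 186.] [678.1 -14.5   0. ]
scale outline 0.68 [243.1, 103.7, 142.3, 157.0] (array([666.1,  -6.2], dtype=float32), array([135.4, 157. ], dtype=float32), np.float32(78.7))
shift_knob place 0.73 [195. 173.] [522.8   1.9   0. ]
shift_knob outline 0.87 [166.9, 160.0, 36.9, 33.8] (array([520.8,   1.7], dtype=float32), array([41.8, 43.6], dtype=float32), np.float32(171.6))
```

Request:
carry_out --rows '[{"jaw":1,"offset":[-2,4,3],"rot":[0,0,0]},{"jaw":1,"offset":[-2,4,3],"rot":[0,0,0]},{"jaw":1,"offset":[-2,5,3],"rot":[0,0,0]},{"jaw":1,"offset":[-2,5,1],"rot":[0,0,0]},{"jaw":1,"offset":[-2,5,0],"rot":[0,0,0]},{"jaw":1,"offset":[-2,5,0],"rot":[0,0,0]},{"jaw":1,"offset":[0,0,0],"rot":[0,0,0]},{"jaw":1,"offset":[0,0,0],"rot":[0,0,0]}]'

```text
t: 2.3
tool_pos: [0.5553, 0.2794, 0.3453]
orientation: [[1.0, -0.0, 0.0], [-0.0, -1.0, -0.001], [0.0, 0.001, -1.0]]
contact_force: [1.2, -0.9, 0.2]
finger_gap: 0.0852
```

Run:
```python
from h import *
st=monitor.state();save('w2.png',snapshot('wrist'));print(st['tool_pos'])
look('dish',0,.028,st=st);look('surface_plate',0,.04,st=st);look('shift_knob',0,.03,st=st)
```

```text
[0.55528605 0.27941719 0.34528403]
dish place 0.72 [250. 228.] [442.9 169.2   0. ]
dish place 0.4 [282.  56.] [505.4 429.8   0. ]
dish outline 0.65 [201.6, 191.1, 94.3, 84.1] (array([447.3, 170.3], dtype=float32), array([145. , 148.5], dtype=float32), np.float32(136.9))
surface_plate place 0.75 [284.  56.] [508.2 430.1   0. ]
surface_plate outline 0.68 [232.8, 1.6, 101.4, 119.3] (array([511.2, 418.2], dtype=float32), array([120.7, 145.2], dtype=float32), np.float32(86.3))
shift_knob place 0.6 [297. 313.] [519.3   2.2   0. ]
shift_knob outline 0.93 [289.4, 304.4, 20.7, 33.2] (array([520.7,   5.8], dtype=float32), array([38.5, 59.6], dtype=float32), np.float32(89.5))
shift_knob outline 0.66 [234.9, 355.6, 22.9, 12.5] (array([423.4, -71.7], dtype=float32), array([19.9, 37.2], dtype=float32), np.float32(28.5))
```

View pics/w2.png

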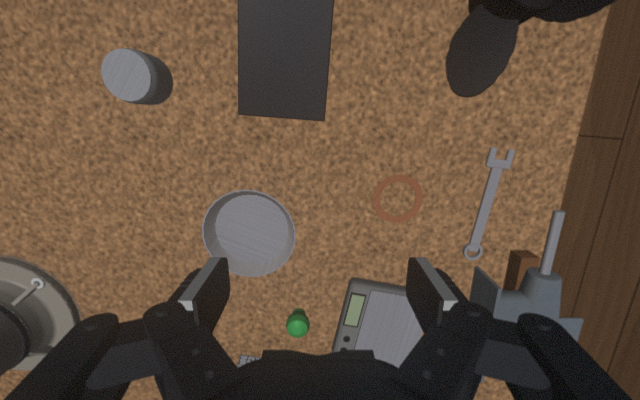

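Wrist view (up = +y): dish at (250,232), dark plate at (285,56) cut by the top edge, knob at (297,324), scale at the bottom right. I'll move over the plate, then over the scale.

Request:
carry_out --rows '[{"jaw":1,"offset":[-1,6,0],"rot":[0,0,0]},{"jaw":1,"offset":[-2,6,0],"rot":[0,0,0]},{"jaw":1,"offset":[-1,4,0],"rot":[0,0,0]},{"jaw":1,"offset":[0,0,0],"rot":[0,0,0]},{"jaw":1,"offset":[0,0,0],"rot":[0,0,0]}]'

```text
t: 3.28
tool_pos: [0.5159, 0.4384, 0.3451]
orientation: [[1.0, -0.001, 0.0], [-0.001, -1.0, -0.001], [0.0, 0.001, -1.0]]
contact_force: [0.5, -0.2, -0.7]
finger_gap: 0.0857
```

Run:
```python
from h import *
st=monitor.state();save('w3.png',snapshot('wrist'));print(st['tool_pos'])
look('surface_plate',0,.04,st=st);look('dish',0,.028,st=st)
```

```text
[0.51591178 0.43836423 0.34509469]
surface_plate place 0.81 [314. 168.] [511.6 428.2   0. ]
surface_plate outline 0.77 [270.7, 109.2, 91.1, 119.5] (array([512.1, 432.5], dtype=float32), array([119.5, 169.7], dtype=float32), np.float32(85.7))
dish place 0.94 [280. 309.] [447.6 169.6   0. ]
dish outline 0.7 [235.6, 281.0, 85.1, 69.2] (array([447. , 174.3], dtype=float32), array([142.5, 148.4], dtype=float32), np.float32(179.9))
```

Request:
carry_out --rows '[{"jaw":1,"offset":[2,-6,0],"rot":[0,0,0]},{"jaw":1,"offset":[2,-6,0],"rot":[0,0,0]},{"jaw":1,"offset":[2,-6,0],"rot":[0,0,0]},{"jaw":1,"offset":[2,-6,0],"rot":[0,0,0]},{"jaw":1,"offset":[2,-6,0],"rot":[0,0,0]},{"jaw":1,"offset":[2,-4,0],"rot":[0,0,0]},{"jaw":1,"offset":[1,0,0],"rot":[0,0,0]},{"jaw":1,"offset":[0,0,0],"rot":[0,0,0]},{"jaw":1,"offset":[0,0,0],"rot":[0,0,0]}]'

```text
t: 4.65
tool_pos: [0.6434, 0.1047, 0.3453]
orientation: [[1.0, 0.003, -0.0], [0.003, -1.0, 0.001], [-0.0, -0.001, -1.0]]
contact_force: [-0.3, 0.4, 0.6]
finger_gap: 0.0853
```

Run:
```python
from h import *
st=monitor.state();im=snapshot('wrist');save('w4.png',im);print(st['tool_pos'])
look('scale',0,.042,st=st);look('shift_knob',0,.03,st=st);look('dish',0,.028,st=st)
```

```text
[0.64343796 0.10471022 0.34525971]
scale place 0.74 [339. 232.] [680.6 -12.9   0. ]
scale outline 0.82 [279.4, 176.1, 108.2, 115.3] (array([665.,  -3.], dtype=float32), array([139. , 165.1], dtype=float32), np.float32(78.6))
shift_knob place 0.87 [246. 221.] [524.8   6.1   0. ]
shift_knob outline 0.6 [226.0, 214.0, 26.2, 30.6] (array([520.4,   1.8], dtype=float32), array([39.3, 44.4], dtype=float32), np.float32(86.5))
dish place 0.64 [187. 122.] [446.5 165.6   0. ]
dish outline 0.61 [126.2, 63.4, 104.5, 105.6] (array([447. , 168.1], dtype=float32), array([147.3, 147.9], dtype=float32), np.float32(166.0))
```

Request:
carry_out --rows '[{"jaw":1,"offset":[-4,-4,0],"rot":[0,0,0]},{"jaw":1,"offset":[-4,-4,0],"rot":[0,0,0]},{"jaw":1,"offset":[-4,-4,0],"rot":[0,0,0]},{"jaw":1,"offset":[-3,-4,0],"rot":[0,0,0]},{"jaw":1,"offset":[-2,-5,0],"rot":[0,0,0]},{"jaw":1,"offset":[0,-2,0],"rot":[0,0,0]},{"jaw":1,"offset":[0,0,0],"rot":[0,0,0]},{"jaw":1,"offset":[0,0,0],"rot":[0,0,0]}]'

```text
t: 6.0
tool_pos: [0.4744, -0.1258, 0.3453]
orientation: [[1.0, 0.002, 0.0], [0.002, -1.0, 0.001], [0.0, -0.001, -1.0]]
contact_force: [0.0, 0.5, -0.2]
finger_gap: 0.0856
```

Run:
```python
from h import *
st=monitor.state();im=snapshot('wrist');save('w5.png',im);print(st['tool_pos'])
look('basket',0,.04,st=st);look('shift_knob',0,.03,st=st);
look('piston',.054,.1,st=st)
```

```text
[ 0.47444715 -0.12575314  0.34530428]
basket place 0.91 [311. 193.] [ 465.6 -176.3    0. ]
basket place 0.59 [350.  72.] [522.6   4.8   0. ]
basket outline 0.93 [253.9, 139.6, 118.3, 120.0] (array([ 462.4, -182.5], dtype=float32), array([146.4, 176.1], dtype=float32), np.float32(78.4))
shift_knob place 0.84 [352.  75.] [5.261e+02 3.000e-01 0.000e+00]
shift_knob outline 0.92 [338.2, 53.9, 31.0, 34.3] (array([521.8,   2.7], dtype=float32), array([40.5, 41.1], dtype=float32), np.float32(137.8))
piston outline 0.76 [339.3, 318.3, 32.9, 29.9] (array([ 533. , -363.6], dtype=float32), array([50.6, 56.4], dtype=float32), np.float32(92.6))
```

Request:
carry_out --rows '[{"jaw":1,"offset":[0,-6,0],"rot":[0,0,0]},{"jaw":1,"offset":[0,-6,0],"rot":[0,0,0]},{"jaw":1,"offset":[0,-6,0],"rot":[0,0,0]},{"jaw":1,"offset":[0,-6,0],"rot":[0,0,0]},{"jaw":1,"offset":[0,0,0],"rot":[0,0,0]},{"jaw":1,"offset":[0,0,0],"rot":[0,0,0]}]'

```text
t: 7.1
tool_pos: [0.4743, -0.3667, 0.3449]
orientation: [[1.0, 0.0, -0.0], [0.0, -1.0, 0.001], [-0.0, -0.001, -1.0]]
contact_force: [0.6, 0.8, 0.1]
finger_gap: 0.085
```

Run:
```python
from h import *
st=monitor.state();im=snapshot('wrist');save('w6.png',im);print(st['tool_pos'])
look('piston',.054,.1,st=st);look('race',.038,.054,st=st);look('rod',.02,.038,st=st);look('cover',0,.01,st=st)
```

```text
[ 0.47428438 -0.36667662  0.34490243]
piston place 0.94 [360. 186.] [ 535.  -392.3   54. ]
piston place 0.58 [467. 193.] [ 688.9 -403.1   54. ]
piston outline 0.9 [345.6, 170.6, 39.1, 41.8] (array([ 534. , -389.5], dtype=float32), array([49.1, 58.3], dtype=float32), np.float32(118.4))
piston outline 0.58 [447.8, 178.1, 50.2, 36.2] (array([ 674.4, -394.8], dtype=float32), array([41.3, 63. ], dtype=float32), np.float32(152.9))
race place 0.84 [356. 187.] [ 531.4 -397.4   38. ]
race outline 0.91 [338.0, 165.9, 44.1, 36.2] (array([ 528.4, -384.2], dtype=float32), array([40.2, 61.4], dtype=float32), np.float32(33.2))
rod place 0.8 [350. 208.] [ 525.9 -435.1   20. ]
rod place 0.5 [360. 189.] [ 540.4 -404.9   20. ]
rod outline 0.68 [337.8, 205.9, 22.0, 42.9] (array([ 522. , -463.8], dtype=float32), array([26.8, 64.3], dtype=float32), np.float32(89.8))
cover place 0.88 [353. 202.] [ 532.4 -431.1    0. ]
cover outline 0.69 [325.1, 162.1, 55.3, 82.5] (array([ 511.5, -430.2], dtype=float32), array([ 27.2, 131.8], dtype=float32), np.float32(81.2))
```

View pics/w6.png

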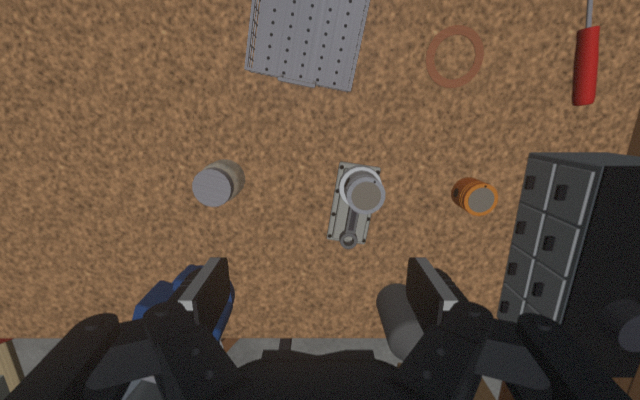

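View pics/w4.png

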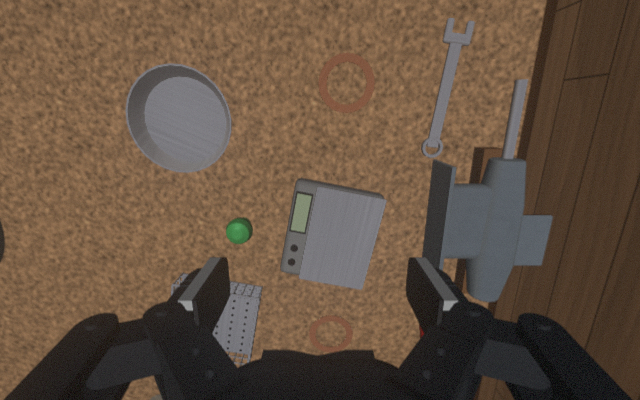

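w6 shows the stack at (353,205) with the silver piston on top at (365,193), the race rim behind it and the small end at (348,240). The orange look-alike is at (476,197), clearly a separate thing. w4 shows the scale pan with corners at about (316,187), (384,198), (363,289) and (300,277), and the knob at (238,231). I'll take a closer look with the tool turned −10°.

Request:
carry_out --rows '[{"jaw":1,"offset":[3,0,-2],"rot":[0,0,-5]},{"jaw":1,"offset":[3,0,-3],"rot":[0,0,-5]},{"jaw":1,"offset":[0,0,-2],"rot":[0,0,0]},{"jaw":1,"offset":[0,0,0],"rot":[0,0,0]},{"jaw":1,"offset":[0,0,0],"rot":[0,0,0]}]'

```text
t: 8.18
tool_pos: [0.5341, -0.3677, 0.2764]
orientation: [[0.985, -0.174, 0.001], [-0.174, -0.985, -0.001], [0.001, 0.001, -1.0]]
contact_force: [0.7, -0.3, -0.6]
finger_gap: 0.0853
```

Run:
```python
from h import *
st=monitor.state();im=snapshot('wrist');print(st['tool_pos'])
look('piston',.054,.1,st=st,k=1);look('race',.038,.054,st=st,k=1);look('rod',.02,.038,st=st,k=1);look('cover',0,.008,st=st,k=1)
save('w7.png',cv2.resize(im[130:330,200:440],None,fx=3,fy=3,interpolation=cv2.INTER_CUBIC))
im=cv2.cvtColor(cv2.imread('pics/w4.png'),cv2.COLOR_BGR2RGB)
save('w4c.png',cv2.resize(im[160:310,230:430],None,fx=4,fy=4,interpolation=cv2.INTER_CUBIC))
```

```text
[ 0.53407302 -0.36771741  0.27642138]
piston place 0.84 [324. 198.] [ 538.6 -393.8   54. ]
piston outline 0.79 [301.6, 179.6, 43.6, 53.6] (array([ 538.4, -389.3], dtype=float32), array([47. , 58.7], dtype=float32), np.float32(83.3))
race outline 0.69 [293.8, 174.5, 52.5, 34.4] (array([ 536.4, -381.5], dtype=float32), array([39.4, 61.1], dtype=float32), np.float32(178.8))
rod place 0.89 [323. 223.] [ 531.3 -437.4   20. ]
rod outline 0.57 [312.0, 230.4, 22.6, 42.6] (array([ 525.6, -471.1], dtype=float32), array([25.6, 54. ], dtype=float32), np.float32(80.0))
cover outline 0.88 [297.3, 166.6, 49.3, 92.0] (array([ 546.6, -469.3], dtype=float32), array([24.1, 59.9], dtype=float32), np.float32(81.5))
```

View pics/w7.png

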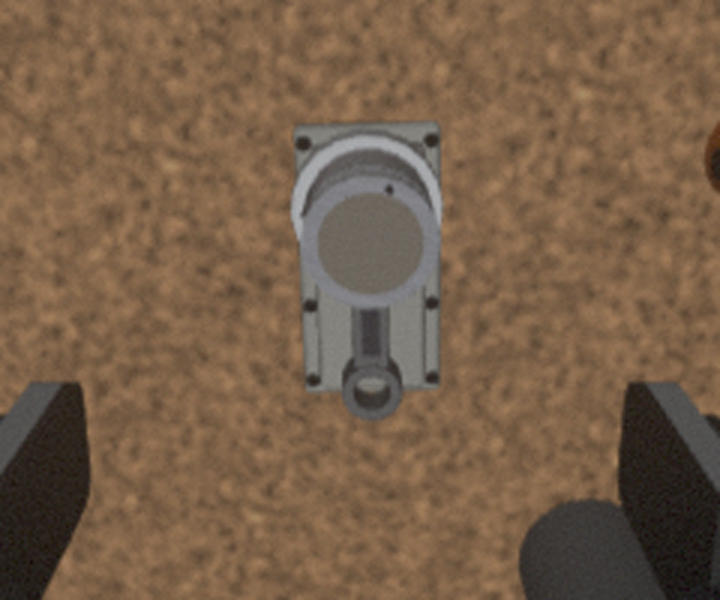

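View pics/w4c.png

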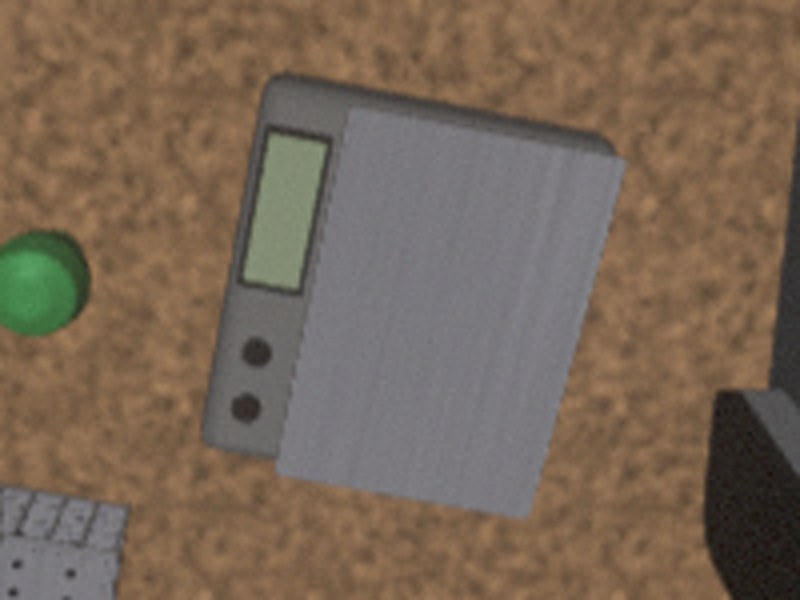

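In w7 the piston crown disc is at crop (371,242), the small end at (372,388), and the cover corners at (295,125), (440,122), (440,388) and (306,390). In w4c the pan corners are at (348,107), (627,158), (528,518) and (278,472). I'll turn these into positions.

Run:
```python
from h import *
C=cam('wrist')
f=lambda p,s,o:(np.array(p,float)+.5)/s-.5+np.array(o)
def show(n,P):
    P=np.array(P)[:,:2]*1000;print(n,P.round(1).tolist(),'mean',P.mean(0).round(1))
    if len(P)==4:
        B=P; print(' sides',[np.linalg.norm(B[i]-B[i-1]).round(1) for i in range(4)],'yaw',[np.degrees(np.arctan2(*(B[a]-B[b])[::-1])).round(1) for a,b in((0,3),(1,2))])
show('cover',topl(f([(295,125),(440,122),(440,388),(306,390)],3,(200,130)),.008,C))
show('small',topl(f([(372,388)],3,(200,130)),.038,C))
show('piston',topl(f([(371,242)],3,(200,130)),.1,C))
st={'tool_pos':[.6434,.1047,.3453],'orientation':[[1,.003,0],[.003,-1,.001],[0,-.001,-1]]}
C=cam('wrist',st)
show('pan',topl(f([(348,107),(627,158),(528,518),(278,472)],4,(230,160)),.042,C))
```

```text
cover [[510.0, -363.2], [573.2, -373.0], [554.2, -501.2], [490.3, -491.0]] mean [ 531.9 -432.1]
 sides [np.float64(129.3), np.float64(64.0), np.float64(129.6), np.float64(64.6)] yaw [np.float64(81.3), np.float64(81.6)]
small [[523.9, -480.3]] mean [ 523.9 -480.3]
piston [[537.2, -392.9]] mean [ 537.2 -392.9]
pan [[643.4, 75.8], [746.8, 56.8], [717.0, -95.5], [615.6, -74.7]] mean [680.7  -9.4]
 sides [np.float64(153.1), np.float64(105.2), np.float64(155.2), np.float64(103.5)] yaw [np.float64(79.5), np.float64(78.9)]
```

Request:
carry_out --rows '[{"jaw":1,"offset":[0.3,-2.5,-2.2],"rot":[0,0,0]},{"jaw":1,"offset":[0,0,-5],"rot":[0,0,0]},{"jaw":1,"offset":[0,0,-4],"rot":[0,0,0]},{"jaw":1,"offset":[0,0,-4],"rot":[0,0,0]},{"jaw":1,"offset":[0,0,-3],"rot":[0,0,0]},{"jaw":1,"offset":[0,0,-1],"rot":[0,0,0]},{"jaw":1,"offset":[0,0,0],"rot":[0,0,0]},{"jaw":1,"offset":[0,0,0],"rot":[0,0,0]}]'

```text
t: 9.62
tool_pos: [0.5379, -0.3929, 0.0849]
orientation: [[0.985, -0.174, 0.002], [-0.174, -0.985, -0.001], [0.002, 0.001, -1.0]]
contact_force: [0.9, -0.3, -0.5]
finger_gap: 0.0851
```

Run:
```python
from h import *
im=snapshot('wrist');s=snapshot('side')
a=cv2.resize(s[240:390,280:440],None,fx=3.5,fy=3.5,interpolation=cv2.INTER_CUBIC)
save('p1.png',a)
```

```text
(no output)
```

View pics/p1.png

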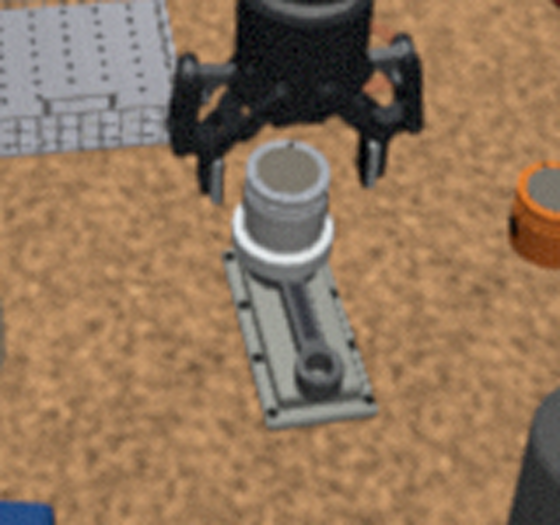

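p1 shows the jaws straddling the piston, with tips at (215,195) and (370,183) on either side. I'll close.

Request:
carry_out --grip_force 40 --rows '[{"jaw":0.3,"offset":[0,0,0],"rot":[0,0,0]},{"jaw":0.3,"offset":[0,0,0],"rot":[0,0,0]},{"jaw":0.3,"offset":[0,0,0],"rot":[0,0,0]},{"jaw":0.3,"offset":[0,0,0],"rot":[0,0,0]},{"jaw":0.3,"offset":[0,0,0],"rot":[0,0,0]},{"jaw":0.3,"offset":[0,0,0],"rot":[0,0,0]},{"jaw":0.3,"offset":[0,0,1],"rot":[0,0,0]},{"jaw":0.3,"offset":[0,0,2],"rot":[0,0,0]},{"jaw":0.3,"offset":[0,0,4],"rot":[0,0,0]},{"jaw":0.3,"offset":[0,0,4],"rot":[0,0,0]}]'

```text
t: 10.98
tool_pos: [0.537, -0.3922, 0.1955]
orientation: [[0.985, -0.174, 0.0], [-0.174, -0.985, -0.0], [0.0, 0.0, -1.0]]
contact_force: [1.2, -0.8, -0.8]
finger_gap: 0.049
```

Request:
carry_out --rows '[{"jaw":0.3,"offset":[-1,3,0],"rot":[0,0,0]},{"jaw":0.3,"offset":[-1.5,5,0],"rot":[0,0,0]},{"jaw":0.3,"offset":[-2,5,0],"rot":[0,0,0]},{"jaw":0.3,"offset":[-1.5,5,0],"rot":[0,0,-1]},{"jaw":0.3,"offset":[-1.3,3.5,0],"rot":[0,0,0]},{"jaw":0.3,"offset":[0,0,-4],"rot":[0,0,0]},{"jaw":0.3,"offset":[0,0,-4],"rot":[0,0,0]},{"jaw":0.3,"offset":[0,0,-2],"rot":[0,0,0]},{"jaw":0.3,"offset":[0,0,0],"rot":[0,0,0]},{"jaw":0.3,"offset":[0,0,0],"rot":[0,0,0]}]'

```text
t: 12.22
tool_pos: [0.465, -0.1776, 0.0947]
orientation: [[0.982, -0.191, 0.002], [-0.191, -0.982, -0.0], [0.002, 0.0, -1.0]]
contact_force: [-0.8, 0.1, -0.7]
finger_gap: 0.0489
```

Run:
```python
from h import *
print(monitor.state()['tool_pos'])
s=snapshot('side');C=cam('side')
look('basket',0,.04,n='side',k=1);look('piston',.064,.11,n='side',k=1)
c,sn=np.cos(np.radians(-11.6)),np.sin(np.radians(-11.6))
for z,col in((0,(255,0,0)),(.04,(255,255,0))):
    P=[(.4645+c*x-sn*y,-.177+sn*x+c*y,z) for x,y in((.07,.075),(-.07,.075),(-.07,-.075),(.07,-.075))]
    cv2.polylines(s,[proj(P,C).round().astype(int)],True,col,1)
save('p2.png',cv2.resize(s[190:300,240:360],None,fx=5,fy=5,interpolation=cv2.INTER_CUBIC))
```

```text
[ 0.46501809 -0.17756987  0.09466867]
basket place 0.84 [301. 262.] [ 465.3 -179.1    0. ]
basket outline 0.71 [271.2, 229.6, 61.9, 57.2] (array([ 459.1, -195.1], dtype=float32), array([145.1, 186. ], dtype=float32), np.float32(78.9))
piston place 0.71 [300. 244.] [ 462.4 -183.3   64. ]
piston outline 0.97 [424.0, 286.0, 24.3, 31.8] (array([ 660.3, -479.8], dtype=float32), array([43.9, 82. ], dtype=float32), np.float32(49.0))
```

View pics/p2.png

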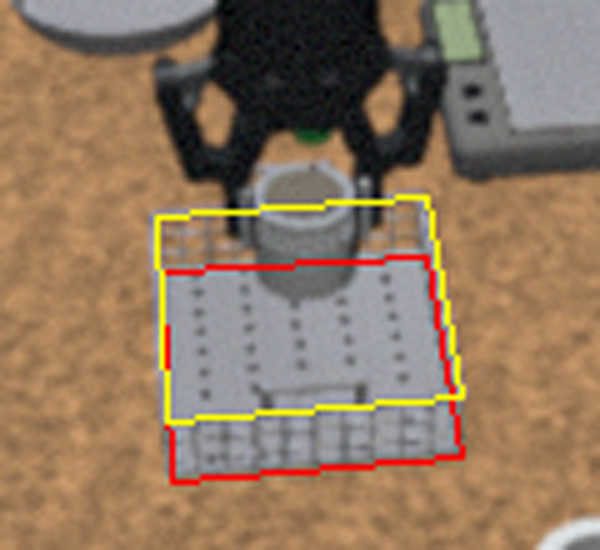

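The p2 overlay of the basket model fits the picture and the piston hangs over its middle. Lowering and releasing.

Request:
carry_out --rows '[{"jaw":0.3,"offset":[0,0,-3],"rot":[0,0,0]},{"jaw":0.3,"offset":[0,0,-1.5],"rot":[0,0,0]},{"jaw":0.3,"offset":[0,0,-0.9],"rot":[0,0,0]},{"jaw":0.3,"offset":[0,0,-0.5],"rot":[0,0,0]},{"jaw":0.3,"offset":[0,0,-0.1],"rot":[0,0,0]},{"jaw":0.3,"offset":[0,0,0],"rot":[0,0,0]},{"jaw":0.3,"offset":[0,0,0],"rot":[0,0,0]}]'

```text
t: 13.35
tool_pos: [0.4642, -0.1772, 0.0339]
orientation: [[0.982, -0.191, 0.0], [-0.191, -0.982, 0.0], [0.0, -0.0, -1.0]]
contact_force: [-2.4, 1.5, 6.0]
finger_gap: 0.0489
```

Request:
carry_out --rows '[{"jaw":0.75,"offset":[0,0,0],"rot":[0,0,0]},{"jaw":0.75,"offset":[0,0,0],"rot":[0,0,0]},{"jaw":0.75,"offset":[0,0,0],"rot":[0,0,0]},{"jaw":0.75,"offset":[0,0,0],"rot":[0,0,0]},{"jaw":0.75,"offset":[0,0,2],"rot":[0,0,0]},{"jaw":0.75,"offset":[0,0,3],"rot":[0,0,0]},{"jaw":0.75,"offset":[0,0,5],"rot":[0,0,0]},{"jaw":1,"offset":[0,0,5],"rot":[0,0,0]},{"jaw":1,"offset":[0,0,2],"rot":[0,0,0]},{"jaw":1,"offset":[0,0,0],"rot":[0,0,0]}]'

```text
t: 14.6
tool_pos: [0.465, -0.1774, 0.2048]
orientation: [[0.982, -0.191, 0.004], [-0.191, -0.982, -0.0], [0.004, -0.0, -1.0]]
contact_force: [-0.9, -0.1, -0.5]
finger_gap: 0.0855
```

Run:
```python
from h import *
print(monitor.state()['tool_pos'])
s=snapshot('wrist');look('basket',0,.04,k=1);look('piston',.004,.05,k=2)
s=snapshot('side');look('basket',0,.04,n='side',k=1);look('piston',.004,.05,n='side',k=2)
save('p3.png',cv2.resize(s[180:370,240:400],None,fx=3,fy=3,interpolation=cv2.INTER_CUBIC))
```

```text
[ 0.46503865 -0.17738683  0.20475586]
basket outline 0.94 [234.5, 100.9, 158.8, 174.0] (array([ 461.5, -180.3], dtype=float32), array([144.6, 179.1], dtype=float32), np.float32(79.1))
piston place 0.82 [538. 321.] [ 705.4 -407.1    4. ]
piston place 0.67 [314. 185.] [ 459.4 -178.9    4. ]
piston outline 0.95 [524.7, 303.9, 64.3, 46.5] (array([ 700.1, -374.3], dtype=float32), array([19.8, 93.9], dtype=float32), np.float32(135.2))
piston outline 0.67 [289.8, 160.4, 52.8, 60.2] (array([ 463.3, -174.4], dtype=float32), array([48.1, 55.1], dtype=float32), np.float32(79.1))
basket place 0.63 [301. 261.] [ 466.  -175.8    0. ]
basket outline 0.98 [272.9, 221.8, 58.6, 64.0] (array([ 458.7, -203.1], dtype=float32), array([146.9, 169.7], dtype=float32), np.float32(79.2))
piston place 0.86 [300. 263.] [ 461.  -184.1    4. ]
piston place 0.69 [438. 306.] [ 720.3 -413.9    4. ]
piston outline 0.91 [288.8, 241.5, 26.4, 25.6] (array([ 458.9, -200.8], dtype=float32), array([49.3, 85.9], dtype=float32), np.float32(72.8))
piston outline 0.89 [424.3, 283.3, 25.9, 32.7] (array([ 697.1, -433.8], dtype=float32), array([49. , 89.2], dtype=float32), np.float32(48.1))
```

View pics/p3.png

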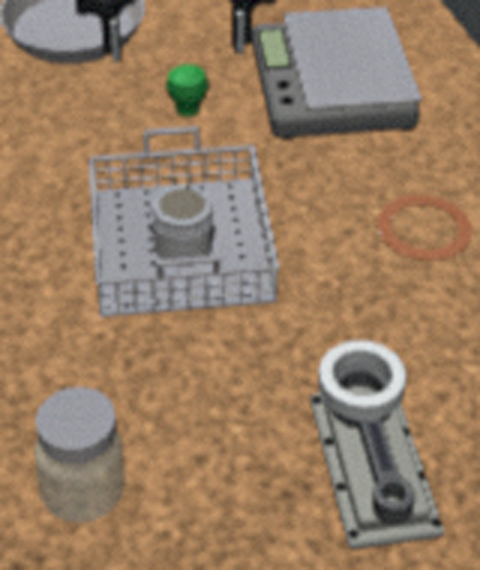

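p3 shows the piston upright in the basket's middle at (183,220) and the race still on the rod at (362,378). Next, over the race.

Request:
carry_out --rows '[{"jaw":1,"offset":[1.2,-3,0],"rot":[0,0,2.4]},{"jaw":1,"offset":[2,-5,0],"rot":[0,0,0]},{"jaw":1,"offset":[2,-5,0],"rot":[0,0,0]},{"jaw":1,"offset":[2,-4,0],"rot":[0,0,0]},{"jaw":1,"offset":[0,-2,0],"rot":[0,0,0]},{"jaw":1,"offset":[0,0,0],"rot":[0,0,0]},{"jaw":1,"offset":[0,0,0],"rot":[0,0,0]}]'

```text
t: 15.98
tool_pos: [0.5358, -0.3654, 0.2031]
orientation: [[0.989, -0.148, -0.001], [-0.148, -0.989, 0.002], [-0.001, -0.001, -1.0]]
contact_force: [-0.0, 0.3, 0.5]
finger_gap: 0.0854
```

Run:
```python
from h import *
st=monitor.state();print(st['tool_pos'])
s=snapshot('wrist');look('race',.038,.054,k=1);look('rod',.02,.038,k=1);look('cover',0,.008,k=1)
save('p4.png',s[80:400,150:490])
```

```text
[ 0.53582655 -0.36540118  0.20305861]
race place 0.97 [319. 218.] [ 534.6 -394.5   38. ]
race outline 0.58 [289.6, 190.9, 62.5, 59.6] (array([ 536.7, -392.7], dtype=float32), array([59.6, 63.7], dtype=float32), np.float32(74.6))
rod place 0.98 [320. 244.] [ 530.6 -432.1   20. ]
rod outline 0.83 [300.5, 205.1, 42.0, 100.5] (array([ 527.3, -464.8], dtype=float32), array([25.7, 65.4], dtype=float32), np.float32(81.5))
cover place 0.68 [323. 236.] [ 534.2 -431.9    0. ]
cover outline 0.63 [288.2, 184.5, 62.8, 105.5] (array([ 548.3, -467.5], dtype=float32), array([23.8, 67.3], dtype=float32), np.float32(82.1))
```

Request:
carry_out --grip_force 50 --rows '[{"jaw":1,"offset":[0.1,-2.8,-1.2],"rot":[0,0,0]},{"jaw":1,"offset":[0,0,-4],"rot":[0,0,0]},{"jaw":1,"offset":[0,0,-4],"rot":[0,0,0]},{"jaw":1,"offset":[0,0,-3],"rot":[0,0,0]},{"jaw":1,"offset":[0,0,-2],"rot":[0,0,0]},{"jaw":1,"offset":[0,0,-1],"rot":[0,0,0]},{"jaw":1,"offset":[0,0,0],"rot":[0,0,0]},{"jaw":1,"offset":[0,0,0],"rot":[0,0,0]}]'

```text
t: 17.32
tool_pos: [0.5378, -0.3958, 0.0525]
orientation: [[0.989, -0.15, 0.002], [-0.15, -0.989, -0.001], [0.002, 0.001, -1.0]]
contact_force: [0.0, 0.6, 0.3]
finger_gap: 0.0849
```

Request:
carry_out --rows '[{"jaw":0.5,"offset":[0,0,0],"rot":[0,0,0]},{"jaw":0.5,"offset":[0,0,0],"rot":[0,0,0]},{"jaw":0.5,"offset":[0,0,0],"rot":[0,0,0]},{"jaw":0.5,"offset":[0,0,0],"rot":[0,0,0]},{"jaw":0.5,"offset":[0,0,0],"rot":[0,0,0]},{"jaw":0.5,"offset":[0,0,0],"rot":[0,0,0]}]'

```text
t: 18.08
tool_pos: [0.5374, -0.3955, 0.0527]
orientation: [[0.989, -0.15, 0.001], [-0.15, -0.989, -0.001], [0.001, 0.0, -1.0]]
contact_force: [-2.2, 1.3, 6.2]
finger_gap: 0.059
```

Run:
```python
from h import *
s=snapshot('side')
save('p5.png',cv2.resize(s[250:370,310:420],None,fx=5,fy=5,interpolation=cv2.INTER_CUBIC))
```

```text
(no output)
```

View pics/p5.png

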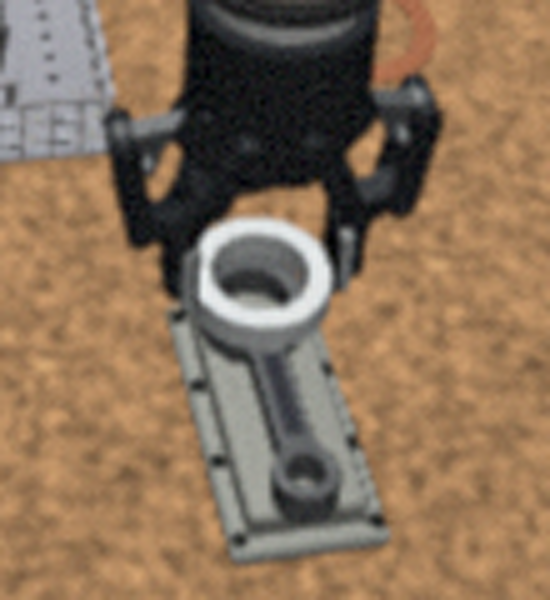

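p5 shows the pads on both sides of the race at (185,275) and (345,260). I'll lift a little and check tilt.

Request:
carry_out --rows '[{"jaw":0.5,"offset":[0,0,0.5],"rot":[0,0,0]},{"jaw":0.5,"offset":[0,0,1.5],"rot":[0,0,0]},{"jaw":0.5,"offset":[0,0,4],"rot":[0,0,0]},{"jaw":0.5,"offset":[0,0,4],"rot":[0,0,0]},{"jaw":0.5,"offset":[0,0,0],"rot":[0,0,0]},{"jaw":0.5,"offset":[0,0,0],"rot":[0,0,0]}]'

```text
t: 18.88
tool_pos: [0.5368, -0.3948, 0.1513]
orientation: [[0.989, -0.149, -0.0], [-0.149, -0.989, 0.0], [-0.0, -0.0, -1.0]]
contact_force: [-0.8, 0.8, -2.2]
finger_gap: 0.0588
```

Run:
```python
from h import *
s=snapshot('side');w=snapshot('wrist')
look('race',.137,.153);look('race',.137,.153,n='side')
a=cv2.resize(s[220:340,310:420],None,fx=3.5,fy=3.5,interpolation=cv2.INTER_CUBIC)
b=cv2.resize(w[200:400,220:420],(400,420));save('p6.png',np.hstack([a,b]))
```

```text
race outline 0.69 [252.2, 204.9, 126.6, 122.2] (array([ 538.2, -391.1], dtype=float32), array([57.8, 63.5], dtype=float32), np.float32(81.1))
race place 0.84 [367. 279.] [ 539.7 -405.3  137. ]
race outline 0.89 [352.1, 260.8, 28.8, 25.2] (array([ 535.5, -403.2], dtype=float32), array([54.9, 73.7], dtype=float32), np.float32(65.3))
```

View pics/p6.png

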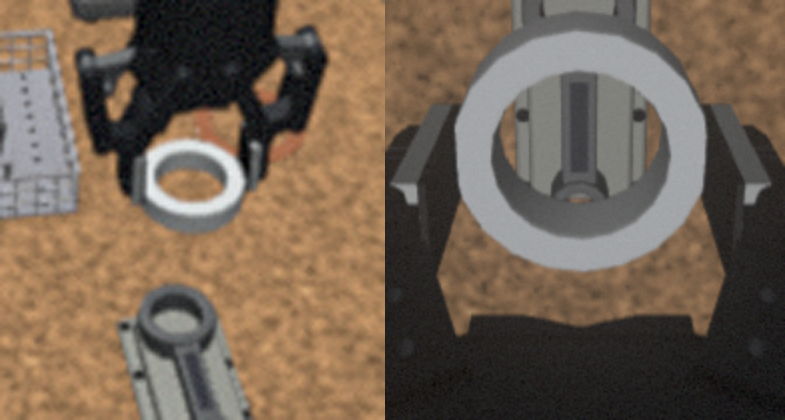

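The race is held level, its centre about 4 mm ahead (+y) of the TCP. Carrying it to the dish.

Request:
carry_out --rows '[{"jaw":0.5,"offset":[-0.5,3,1],"rot":[0,0,0]},{"jaw":0.5,"offset":[-0.9,5.5,0],"rot":[0,0,0]},{"jaw":0.5,"offset":[-0.9,5.5,0],"rot":[0,0,0]},{"jaw":0.5,"offset":[-0.9,5.5,0],"rot":[0,0,0]},{"jaw":0.5,"offset":[-0.9,5.5,0],"rot":[0,0,0]},{"jaw":0.5,"offset":[-0.9,5.5,0],"rot":[0,0,0]},{"jaw":0.5,"offset":[-0.9,5.5,0],"rot":[0,0,0]},{"jaw":0.5,"offset":[-0.9,5.5,0],"rot":[0,0,0]},{"jaw":0.5,"offset":[-0.9,5.5,0],"rot":[0,0,0]},{"jaw":0.5,"offset":[-0.9,5.5,0],"rot":[0,0,0]},{"jaw":0.5,"offset":[-0.5,3.5,0],"rot":[0,0,0]},{"jaw":0.5,"offset":[0,0,0],"rot":[0,0,0]}]'

```text
t: 20.68
tool_pos: [0.4455, 0.1681, 0.1612]
orientation: [[0.99, -0.144, -0.0], [-0.144, -0.99, 0.001], [-0.0, -0.001, -1.0]]
contact_force: [0.8, -0.2, -2.3]
finger_gap: 0.0588
```

Request:
carry_out --rows '[{"jaw":0.5,"offset":[0,0,0],"rot":[0,0,0]},{"jaw":0.5,"offset":[0,0,-3],"rot":[0,0,0]},{"jaw":0.5,"offset":[0,0,-3],"rot":[0,0,0]},{"jaw":0.5,"offset":[0,0,-2],"rot":[0,0,0]},{"jaw":0.5,"offset":[0,0,0],"rot":[0,0,0]},{"jaw":0.5,"offset":[0,0,0],"rot":[0,0,0]}]'

```text
t: 21.42
tool_pos: [0.4468, 0.1641, 0.082]
orientation: [[0.989, -0.151, 0.001], [-0.151, -0.989, 0.0], [0.001, -0.0, -1.0]]
contact_force: [0.7, -0.1, -1.3]
finger_gap: 0.0588
```

Run:
```python
from h import *
z=monitor.state()['tool_pos'][2];print(monitor.state()['tool_pos'])
s=snapshot('side');look('dish',0,.028,n='side',k=2);look('race',z-.0147,z+.0013,n='side',k=1)
w=snapshot('wrist');look('dish',0,.028,k=1);look('race',z-.0147,z+.0013,k=1)
```

```text
[0.44678061 0.1641358  0.08196113]
dish place 0.83 [263. 188.] [446.1 182.2   0. ]
dish place 0.26 [300. 260.] [ 464.1 -170.2    0. ]
dish outline 0.97 [241.7, 171.6, 46.5, 32.5] (array([442.4, 144.1], dtype=float32), array([144.5, 158.8], dtype=float32), np.float32(80.8))
race place 0.63 [264. 173.] [446.7 160.3  67.3]
race outline 0.61 [258.6, 162.7, 16.9, 15.3] (array([445.7, 151.3], dtype=float32), array([56.5, 80.1], dtype=float32), np.float32(76.7))
dish place 0.87 [315. 212.] [446.8 168.9   0. ]
dish outline 0.6 [200.1, 109.2, 229.0, 209.8] (array([449.4, 189.3], dtype=float32), array([105.8, 148.4], dtype=float32), np.float32(172.7))
race outline 0.69 [251.7, 207.0, 127.7, 118.8] (array([448. , 167.5], dtype=float32), array([58.6, 64.2], dtype=float32), np.float32(80.5))
```

Aligned to about 2 mm. Lowering 6.1 cm and releasing.

Request:
carry_out --rows '[{"jaw":0.5,"offset":[0,0.1,-2.5],"rot":[0,0,0]},{"jaw":0.5,"offset":[0,0,-2],"rot":[0,0,0]},{"jaw":0.5,"offset":[0,0,-1],"rot":[0,0,0]},{"jaw":0.5,"offset":[0,0,-0.5],"rot":[0,0,0]},{"jaw":0.5,"offset":[0,0,-0.1],"rot":[0,0,0]},{"jaw":0.5,"offset":[0,0,0],"rot":[0,0,0]},{"jaw":0.5,"offset":[0,0,0],"rot":[0,0,0]}]'

```text
t: 22.8
tool_pos: [0.4464, 0.166, 0.0208]
orientation: [[0.989, -0.15, 0.001], [-0.15, -0.989, 0.0], [0.001, -0.001, -1.0]]
contact_force: [-1.0, 0.2, -1.6]
finger_gap: 0.0587
```

Request:
carry_out --rows '[{"jaw":0.5,"offset":[0,0,-0.1],"rot":[0,0,0]},{"jaw":0.5,"offset":[0,0,0],"rot":[0,0,0]},{"jaw":0.9,"offset":[0,0,0],"rot":[0,0,0]},{"jaw":0.9,"offset":[0,0,0],"rot":[0,0,0]},{"jaw":0.9,"offset":[0,0,0],"rot":[0,0,0]},{"jaw":0.9,"offset":[0,0,0],"rot":[0,0,0]},{"jaw":0.9,"offset":[0,0,2],"rot":[0,0,0]},{"jaw":0.9,"offset":[0,0,4],"rot":[0,0,0]},{"jaw":0.9,"offset":[0,0,5],"rot":[0,0,0]},{"jaw":0.9,"offset":[0,0,5],"rot":[0,0,0]},{"jaw":0.6,"offset":[0,0,0],"rot":[0,0,0]},{"jaw":0.6,"offset":[0,0,0],"rot":[0,0,0]}]'

```text
t: 24.3
tool_pos: [0.4456, 0.1657, 0.1788]
orientation: [[0.989, -0.15, -0.001], [-0.15, -0.989, -0.0], [-0.0, 0.0, -1.0]]
contact_force: [-0.2, -0.9, -0.5]
finger_gap: 0.051
```

Run:
```python
from h import *
print(monitor.state()['tool_pos'])
w=snapshot('wrist');look('dish',0,.028,k=1);look('race',.005,.021,k=1)
save('p7.png',w[60:330,150:490])
```

```text
[0.44558389 0.16567193 0.1788273 ]
dish place 0.82 [316. 185.] [445.4 167.6   0. ]
dish outline 0.61 [239.1, 110.2, 154.6, 150.4] (array([446.2, 168.2], dtype=float32), array([147., 148.], dtype=float32), np.float32(21.1))
race outline 0.91 [285.2, 156.0, 62.5, 64.3] (array([447. , 166.5], dtype=float32), array([60.8, 61.5], dtype=float32), np.float32(36.0))
```

Request:
carry_out --rows '[{"jaw":0.6,"offset":[0.5,-3,0],"rot":[0,0,0]},{"jaw":0.6,"offset":[0.9,-5.5,0],"rot":[0,0,0]},{"jaw":0.6,"offset":[0.9,-5.5,0],"rot":[0,0,0]},{"jaw":0.6,"offset":[0.9,-5.5,0],"rot":[0,0,0]},{"jaw":0.6,"offset":[0.9,-5.5,0],"rot":[0,0,0]},{"jaw":0.6,"offset":[0.9,-5.5,0],"rot":[0,0,0]},{"jaw":0.6,"offset":[0.9,-5.5,0],"rot":[0,0,0]},{"jaw":0.6,"offset":[0.9,-5.5,0],"rot":[0,0,0]},{"jaw":0.6,"offset":[0.9,-5.5,0],"rot":[0,0,0]},{"jaw":0.6,"offset":[0.5,-5.5,1],"rot":[0,0,0]},{"jaw":0.6,"offset":[0,-4.2,1],"rot":[0,0,0]},{"jaw":0.6,"offset":[0,0,0],"rot":[0,0,0]}]'

```text
t: 26.05
tool_pos: [0.5263, -0.4059, 0.1991]
orientation: [[0.988, -0.156, -0.001], [-0.156, -0.988, -0.003], [-0.0, 0.003, -1.0]]
contact_force: [-0.1, -0.2, -0.1]
finger_gap: 0.0513
```

Request:
carry_out --rows '[{"jaw":0.6,"offset":[0,0,0],"rot":[0,0,0]},{"jaw":0.6,"offset":[0,0,0],"rot":[0,0,0]}]'

```text
t: 26.3
tool_pos: [0.5285, -0.3991, 0.1985]
orientation: [[0.989, -0.147, -0.001], [-0.147, -0.989, 0.002], [-0.001, -0.002, -1.0]]
contact_force: [0.3, 0.0, 0.1]
finger_gap: 0.0512
```

Run:
```python
from h import *
print(monitor.state()['tool_pos'])
w=snapshot('wrist');look('rod',.02,.038,k=1);look('cover',0,.008,k=1)
a=cv2.imread('pics/p7.png')[:,:,::-1]
save('p8.png',np.hstack([a,w[90:360,140:500]]))
```

```text
[ 0.52851536 -0.39908475  0.19848602]
rod place 0.71 [320. 217.] [ 527.7 -432.8   20. ]
rod outline 0.95 [297.8, 156.3, 49.4, 125.0] (array([ 535.5, -433.7], dtype=float32), array([ 47.8, 127.9], dtype=float32), np.float32(88.2))
cover place 0.87 [325. 210.] [ 533.1 -433.2    0. ]
cover outline 0.71 [290.3, 152.9, 65.8, 115.2] (array([ 532.1, -434.3], dtype=float32), array([ 66.2, 130. ], dtype=float32), np.float32(81.4))
```

View pics/p8.png

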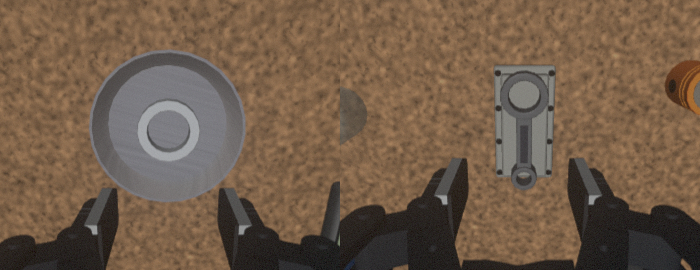

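p8 left shows the race centred in the dish at (168,130). p8 right shows the rod with big end at (524,95) and small end at (523,178), on the cover. That is 13 pictures viewed.

Run:
```python
from h import *
P=topl([(324,185),(322.7,268)],.038,cam('wrist'))*1000
d=P[0]-P[1];print(P.round(1),np.linalg.norm(d),np.degrees(np.arctan2(d[1],d[0])),(P[1]+d*50/90).round(1),(P[1]+d*51/90).round(1))
print(monitor.state()['tool_pos'])
```

```text
[[ 536.8 -395.7   38. ]
 [ 522.5 -485.4   38. ]] 90.85573995979072 80.93277560139613 [ 530.4 -435.5   38. ] [ 530.6 -434.5   38. ]
[ 0.52831797 -0.40042553  0.19930943]
```

Request:
carry_out --grip_force 60 --rows '[{"jaw":0.6,"offset":[0.3,-3.2,-2],"rot":[0,0,0]},{"jaw":0.6,"offset":[0,0,-4],"rot":[0,0,0]},{"jaw":0.6,"offset":[0,0,-4],"rot":[0,0,0]},{"jaw":0.6,"offset":[0,0,-3],"rot":[0,0,0]},{"jaw":0.6,"offset":[0,0,-2],"rot":[0,0,0]},{"jaw":0.6,"offset":[0,0,-1],"rot":[0,0,0]},{"jaw":0.6,"offset":[0,0,0],"rot":[0,0,0]},{"jaw":0.6,"offset":[0,0,0],"rot":[0,0,0]}]'

```text
t: 27.55
tool_pos: [0.5318, -0.4338, 0.0406]
orientation: [[0.989, -0.15, 0.002], [-0.15, -0.989, -0.001], [0.002, 0.001, -1.0]]
contact_force: [0.4, -0.5, 0.4]
finger_gap: 0.0511
```

Request:
carry_out --rows '[{"jaw":0,"offset":[0,0,0],"rot":[0,0,0]},{"jaw":0,"offset":[0,0,0],"rot":[0,0,0]},{"jaw":0,"offset":[0,0,0],"rot":[0,0,0]},{"jaw":0,"offset":[0,0,0],"rot":[0,0,0]},{"jaw":0,"offset":[0,0,0],"rot":[0,0,0]},{"jaw":0,"offset":[0,0,0],"rot":[0,0,0]},{"jaw":0,"offset":[0,0,0],"rot":[0,0,0]},{"jaw":0,"offset":[0,0,0],"rot":[0,0,0]}]'

```text
t: 28.55
tool_pos: [0.5314, -0.4335, 0.0402]
orientation: [[0.989, -0.15, 0.001], [-0.15, -0.989, -0.0], [0.001, 0.0, -1.0]]
contact_force: [-0.8, 1.9, 5.8]
finger_gap: 0.0142
```

Request:
carry_out --rows '[{"jaw":0,"offset":[0,0,0.5],"rot":[0,0,0]},{"jaw":0,"offset":[0,0,1.5],"rot":[0,0,0]},{"jaw":0,"offset":[0,0,4],"rot":[0,0,0]},{"jaw":0,"offset":[0,0,4],"rot":[0,0,0]},{"jaw":0,"offset":[0,0,4],"rot":[0,0,0]},{"jaw":0,"offset":[0,0,0],"rot":[0,0,0]},{"jaw":0,"offset":[0,0,0],"rot":[0,0,0]}]'

```text
t: 29.42
tool_pos: [0.5306, -0.4325, 0.1786]
orientation: [[0.989, -0.149, -0.001], [-0.149, -0.989, 0.001], [-0.001, -0.001, -1.0]]
contact_force: [-0.6, 0.3, -4.1]
finger_gap: 0.0142
```

Run:
```python
from h import *
z=monitor.state()['tool_pos'][2]
s=snapshot('side');w=snapshot('wrist')
look('rod',z-.0202,z-.0022,k=1);look('cover',0,.008,k=1)
a=cv2.resize(s[200:350,310:430],None,fx=3,fy=3,interpolation=cv2.INTER_CUBIC)
save('p9.png',np.hstack([a,cv2.resize(w[100:400,190:450],(390,450))]))
```

```text
rod place 0.76 [316. 255.] [ 530.8 -431.6  158.4]
rod outline 0.65 [264.6, 138.1, 106.1, 217.0] (array([ 533.7, -425. ], dtype=float32), array([ 46. , 110.8], dtype=float32), np.float32(83.6))
cover place 0.76 [316. 187.] [ 529.7 -432.3    0. ]
cover outline 0.7 [282.7, 122.2, 70.5, 123.7] (array([ 531.3, -431.3], dtype=float32), array([58.2, 63.9], dtype=float32), np.float32(171.5))
```

View pics/p9.png

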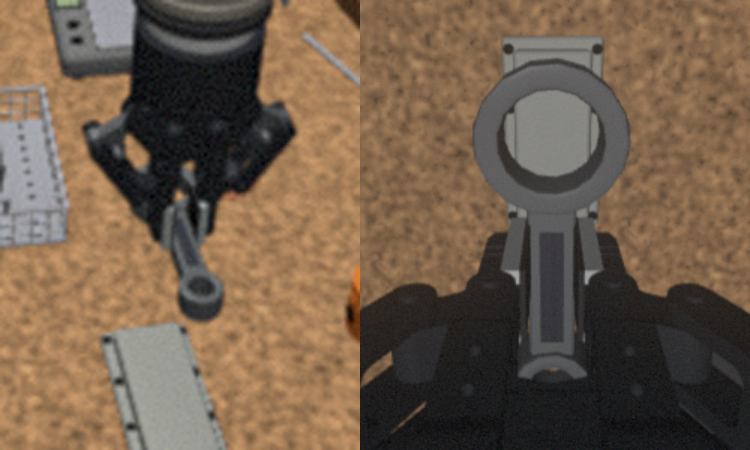

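p9 shows the rod held level across the shank, in line with the tool, with the cover undisturbed. Carrying it to the scale.

Request:
carry_out --rows '[{"jaw":0,"offset":[1,3,0],"rot":[0,0,0]},{"jaw":0,"offset":[1.9,5.3,0],"rot":[0,0,0]},{"jaw":0,"offset":[1.9,5.3,0],"rot":[0,0,0]},{"jaw":0,"offset":[1.9,5.3,0],"rot":[0,0,-1]},{"jaw":0,"offset":[1.9,5.3,0],"rot":[0,0,-1.3]},{"jaw":0,"offset":[1.9,5.3,0],"rot":[0,0,0]},{"jaw":0,"offset":[1.9,5.3,0],"rot":[0,0,0]},{"jaw":0,"offset":[1.6,4.5,0],"rot":[0,0,0]},{"jaw":0,"offset":[1,3,0],"rot":[0,0,0]},{"jaw":0,"offset":[0,0,0],"rot":[0,0,0]},{"jaw":0,"offset":[0,0,-4],"rot":[0,0,0]},{"jaw":0,"offset":[0,0,0],"rot":[0,0,0]}]'

```text
t: 31.22
tool_pos: [0.6781, -0.0113, 0.136]
orientation: [[0.982, -0.19, -0.007], [-0.19, -0.982, -0.001], [-0.007, 0.002, -1.0]]
contact_force: [-0.6, -0.3, -3.2]
finger_gap: 0.0141
```

Request:
carry_out --rows '[{"jaw":0,"offset":[0,0,0],"rot":[0,0,0]},{"jaw":0,"offset":[0,0,0],"rot":[0,0,0]}]'

```text
t: 31.48
tool_pos: [0.682, -0.0107, 0.1409]
orientation: [[0.982, -0.19, 0.002], [-0.19, -0.982, 0.0], [0.002, -0.0, -1.0]]
contact_force: [0.6, -0.2, -2.1]
finger_gap: 0.0138
```

Run:
```python
from h import *
z=monitor.state()['tool_pos'][2]
s=snapshot('scene');look('scale',0,.042,n='scene',k=1);look('rod',z-.0202,z-.0022,n='scene',k=1)
s=snapshot('side');look('scale',0,.042,n='side',k=1);look('rod',z-.0202,z-.0022,n='side',k=1)
w=snapshot('wrist')
look('rod',z-.0202,z-.0022,k=1);look('scale',0,.042,k=1);look('shift_knob',0,.03,k=1)
```

```text
scale place 0.69 [342. 245.] [682.3 -12.6   0. ]
scale outline 0.63 [306.5, 212.5, 66.6, 53.3] (array([674.5, -13.7], dtype=float32), array([142. , 157.6], dtype=float32), np.float32(78.3))
rod place 0.89 [345. 226.] [690.2 -14.4 120.7]
rod outline 0.59 [148.0, 261.7, 50.7, 32.9] (array([ 604.2, -409.5], dtype=float32), array([ 59.1, 112.4], dtype=float32), np.float32(82.2))
scale place 0.76 [353. 209.] [673.7  -6.7   0. ]
scale outline 0.7 [320.4, 182.7, 59.8, 43.3] (array([656.4, -30.1], dtype=float32), array([144., 200.], dtype=float32), np.float32(77.6))
rod outline 0.77 [347.2, 157.0, 22.1, 32.1] (array([678.9, -35.4], dtype=float32), array([ 30.8, 142.5], dtype=float32), np.float32(72.6))
rod place 0.91 [316. 254.] [681.8  -9.1 120.7]
rod outline 0.98 [264.0, 135.9, 106.3, 219.7] (array([685. ,  -2.5], dtype=float32), array([ 45.8, 109.9], dtype=float32), np.float32(81.3))
scale place 0.78 [316. 198.] [680.7 -10.9   0. ]
scale outline 0.87 [205.8, 103.3, 185.0, 192.2] (array([668.2,  -5. ], dtype=float32), array([133.4, 152.7], dtype=float32), np.float32(79.1))
shift_knob outline 0.84 [98.4, 200.2, 63.8, 53.1] (array([522.3,   2.3], dtype=float32), array([40.1, 59.1], dtype=float32), np.float32(14.5))
```

Request:
carry_out --rows '[{"jaw":0,"offset":[-0.1,0,-3],"rot":[0,0,0]},{"jaw":0,"offset":[0,0,-2],"rot":[0,0,0]},{"jaw":0,"offset":[0,0,-1.5],"rot":[0,0,0]},{"jaw":0,"offset":[0,0,-0.7],"rot":[0,0,0]},{"jaw":0,"offset":[0,0,-0.4],"rot":[0,0,0]},{"jaw":0,"offset":[0,0,0],"rot":[0,0,0]},{"jaw":0,"offset":[0,0,0],"rot":[0,0,0]}]'

```text
t: 33.2
tool_pos: [0.6806, -0.0102, 0.064]
orientation: [[0.982, -0.189, 0.001], [-0.189, -0.982, 0.0], [0.001, -0.0, -1.0]]
contact_force: [0.4, 0.2, -2.9]
finger_gap: 0.0139
```

Request:
carry_out --rows '[{"jaw":0,"offset":[0,0,-0.2],"rot":[0,0,0]},{"jaw":0,"offset":[0,0,0],"rot":[0,0,0]},{"jaw":0,"offset":[0,0,0],"rot":[0,0,0]}]'

```text
t: 33.58
tool_pos: [0.6807, -0.0102, 0.0623]
orientation: [[0.982, -0.189, 0.001], [-0.189, -0.982, 0.0], [0.001, -0.0, -1.0]]
contact_force: [-2.1, -0.5, 5.2]
finger_gap: 0.014
```

Request:
carry_out --rows '[{"jaw":0.6,"offset":[0,0,0],"rot":[0,0,0]},{"jaw":0.6,"offset":[0,0,0],"rot":[0,0,0]},{"jaw":0.6,"offset":[0,0,0],"rot":[0,0,0]},{"jaw":0.6,"offset":[0,0,0],"rot":[0,0,0]},{"jaw":0.6,"offset":[0,0,2],"rot":[0,0,0]},{"jaw":0.6,"offset":[0,0,4],"rot":[0,0,0]},{"jaw":0.6,"offset":[0,0,5],"rot":[0,0,0]},{"jaw":0.6,"offset":[0,0,3],"rot":[0,0,0]},{"jaw":0.8,"offset":[0,0,0],"rot":[0,0,0]},{"jaw":0.8,"offset":[0,0,0],"rot":[0,0,0]}]'

```text
t: 34.83
tool_pos: [0.6797, -0.0101, 0.2015]
orientation: [[0.982, -0.189, -0.0], [-0.189, -0.982, 0.0], [-0.0, -0.0, -1.0]]
contact_force: [-0.3, -0.5, -0.6]
finger_gap: 0.0683
```

Run:
```python
from h import *
print(monitor.state()['tool_pos'])
w=snapshot('wrist')
look('rod',.042,.06,k=1);look('scale',0,.042,k=1)
save('p10.png',w[70:330,150:490])
```

```text
[ 0.67968947 -0.01005314  0.20145001]
rod place 0.59 [315. 190.] [678.7  -8.4  42. ]
rod outline 0.81 [289.8, 124.4, 55.8, 138.3] (array([680.8, -11.2], dtype=float32), array([ 46.2, 125.8], dtype=float32), np.float32(79.1))
scale place 0.93 [319. 184.] [681.6 -12.    0. ]
scale outline 0.68 [229.4, 106.7, 146.0, 160.1] (array([665.9,  -6.4], dtype=float32), array([134.8, 156.9], dtype=float32), np.float32(79.2))
```

Request:
carry_out --rows '[{"jaw":0.8,"offset":[-1,-3,0],"rot":[0,0,1]},{"jaw":0.8,"offset":[-1.9,-5.3,0],"rot":[0,0,1.2]},{"jaw":0.8,"offset":[-1.9,-5.3,0],"rot":[0,0,0]},{"jaw":0.8,"offset":[-1.9,-5.3,0],"rot":[0,0,0]},{"jaw":0.8,"offset":[-1.9,-5.3,0],"rot":[0,0,0]},{"jaw":0.8,"offset":[-1.9,-5.3,0],"rot":[0,0,0]},{"jaw":0.8,"offset":[-1.9,-5.3,0],"rot":[0,0,0]},{"jaw":0.8,"offset":[-1.6,-3.2,0],"rot":[0,0,0]},{"jaw":0.8,"offset":[-1,-1,0],"rot":[0,0,0]},{"jaw":0.8,"offset":[0,0,0],"rot":[0,0,0]},{"jaw":0.8,"offset":[0,0,0],"rot":[0,0,0]},{"jaw":0.8,"offset":[0,0,0],"rot":[0,0,0]}]'

```text
t: 36.58
tool_pos: [0.5315, -0.3982, 0.2012]
orientation: [[0.989, -0.148, 0.0], [-0.148, -0.989, 0.001], [0.0, -0.001, -1.0]]
contact_force: [-0.1, 0.4, -0.2]
finger_gap: 0.0685
```

Run:
```python
from h import *
print(monitor.state()['tool_pos'])
w=snapshot('wrist')
look('cover',0,.008,k=1)
r=finder.outline_of('cover','wrist')[0]
print(rect(r['pixels'],.008,cam('wrist')))
a=cv2.imread('pics/p10.png')[:,:,::-1]
save('p11.png',np.hstack([a,w[70:330,130:500]]))
```

```text
[ 0.53147243 -0.39815472  0.20116951]
cover place 0.78 [319. 208.] [ 529.7 -429.1    0. ]
cover outline 0.85 [289.1, 151.3, 64.2, 116.2] (array([ 531.2, -433.7], dtype=float32), array([ 65.7, 129.7], dtype=float32), np.float32(81.4))
(array([ 530.3, -434.8], dtype=float32), array([ 65.8, 129.8], dtype=float32), np.float32(81.3))
```

View pics/p11.png

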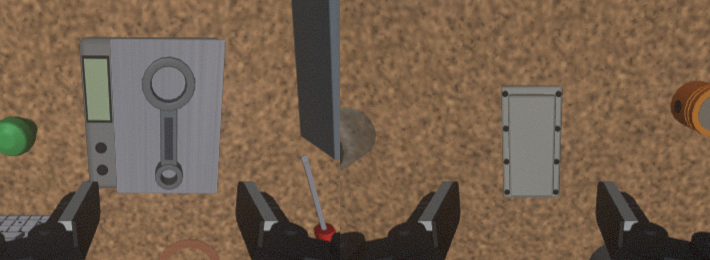

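p11 left shows the rod centred on the pan and aligned. p11 right shows the cover alone at (532,140). Next I descend over the cover.

Request:
carry_out --rows '[{"jaw":0.8,"offset":[0,-3.4,-2.6],"rot":[0,0,0]},{"jaw":0.8,"offset":[0,0,-4],"rot":[0,0,0]},{"jaw":0.8,"offset":[0,0,-4],"rot":[0,0,0]},{"jaw":0.8,"offset":[0,0,-3],"rot":[0,0,0]},{"jaw":0.8,"offset":[0,0,-2],"rot":[0,0,0]},{"jaw":0.65,"offset":[0,0,-1],"rot":[0,0,0]},{"jaw":0.65,"offset":[0,0,-1],"rot":[0,0,0]},{"jaw":0.65,"offset":[0,0,0],"rot":[0,0,0]},{"jaw":0.65,"offset":[0,0,0],"rot":[0,0,0]},{"jaw":0.65,"offset":[0,0,0],"rot":[0,0,0]}]'

```text
t: 38.02
tool_pos: [0.5305, -0.4345, 0.0261]
orientation: [[0.988, -0.151, 0.001], [-0.151, -0.988, -0.001], [0.001, 0.001, -1.0]]
contact_force: [0.3, -0.2, -0.4]
finger_gap: 0.0557
```

Request:
carry_out --rows '[{"jaw":0.65,"offset":[0,0,-0.2],"rot":[0,0,0]},{"jaw":0.65,"offset":[0,0,0],"rot":[0,0,0]},{"jaw":0.65,"offset":[0,0,0],"rot":[0,0,0]}]'

```text
t: 38.4
tool_pos: [0.5301, -0.4342, 0.0233]
orientation: [[0.988, -0.151, 0.0], [-0.151, -0.988, 0.0], [0.0, -0.0, -1.0]]
contact_force: [-0.1, -0.6, 0.9]
finger_gap: 0.056
```

Request:
carry_out --rows '[{"jaw":0.65,"offset":[0,0,-0.2],"rot":[0,0,0]},{"jaw":0.65,"offset":[0,0,0],"rot":[0,0,0]},{"jaw":0.65,"offset":[0,0,0],"rot":[0,0,0]}]'

```text
t: 38.78
tool_pos: [0.5301, -0.4341, 0.0212]
orientation: [[0.988, -0.151, -0.0], [-0.151, -0.988, 0.0], [-0.0, -0.0, -1.0]]
contact_force: [0.1, 0.0, 0.1]
finger_gap: 0.0555
```

Request:
carry_out --grip_force 70 --rows '[{"jaw":0.3,"offset":[0,0,0],"rot":[0,0,0]},{"jaw":0.3,"offset":[0,0,0],"rot":[0,0,0]},{"jaw":0.3,"offset":[0,0,0],"rot":[0,0,0]},{"jaw":0.3,"offset":[0,0,0],"rot":[0,0,0]},{"jaw":0.3,"offset":[0,0,0],"rot":[0,0,0]}]'

```text
t: 39.4
tool_pos: [0.5303, -0.4344, 0.0219]
orientation: [[0.988, -0.151, 0.001], [-0.151, -0.988, -0.0], [0.001, 0.0, -1.0]]
contact_force: [-0.9, 1.1, 5.4]
finger_gap: 0.0479
```

Request:
carry_out --rows '[{"jaw":0.3,"offset":[0,0,0.3],"rot":[0,0,0]},{"jaw":0.3,"offset":[0,0,0.7],"rot":[0,0,0]},{"jaw":0.3,"offset":[0,0,1],"rot":[0,0,0]},{"jaw":0.3,"offset":[0,0,1],"rot":[0,0,0]},{"jaw":0.3,"offset":[0,0,0],"rot":[0,0,0]},{"jaw":0.3,"offset":[0,0,0],"rot":[0,0,0]}]'

```text
t: 40.15
tool_pos: [0.53, -0.434, 0.0513]
orientation: [[0.989, -0.151, 0.0], [-0.151, -0.989, 0.0], [0.0, -0.0, -1.0]]
contact_force: [0.4, 0.9, -4.1]
finger_gap: 0.0477
```

Request:
carry_out --rows '[{"jaw":0.3,"offset":[0,0,4],"rot":[0,0,0]},{"jaw":0.3,"offset":[0,0,5],"rot":[0,0,0]},{"jaw":0.3,"offset":[0,2,5],"rot":[0,0,0]},{"jaw":0.3,"offset":[0,4,0],"rot":[0,0,0]},{"jaw":0.3,"offset":[0,5,0],"rot":[0,0,0]},{"jaw":0.3,"offset":[0,5,0],"rot":[0,0,0]},{"jaw":0.3,"offset":[0,5,0],"rot":[0,0,0]},{"jaw":0.3,"offset":[0,5,0],"rot":[0,0,0]},{"jaw":0.3,"offset":[0,5,0],"rot":[0,0,0]},{"jaw":0.3,"offset":[0,5,0],"rot":[0,0,0]},{"jaw":0.3,"offset":[0,5,0],"rot":[0,0,0]},{"jaw":0.3,"offset":[0,5,0],"rot":[0,0,0]}]'

```text
t: 41.65
tool_pos: [0.5296, 0.0273, 0.1912]
orientation: [[0.988, -0.152, -0.0], [-0.152, -0.988, -0.0], [-0.0, 0.0, -1.0]]
contact_force: [0.6, 0.1, -3.7]
finger_gap: 0.0477
```

Request:
carry_out --rows '[{"jaw":0.3,"offset":[0,5,0],"rot":[0,0,1]},{"jaw":0.3,"offset":[0,5,0],"rot":[0,0,1]},{"jaw":0.3,"offset":[0,5,0],"rot":[0,0,1]},{"jaw":0.3,"offset":[0,5,0],"rot":[0,0,1.3]},{"jaw":0.3,"offset":[-0.4,5,0],"rot":[0,0,0]},{"jaw":0.3,"offset":[-0.4,5,0],"rot":[0,0,0]},{"jaw":0.3,"offset":[-0.5,4,0],"rot":[0,0,0]},{"jaw":0.3,"offset":[-0.5,1.3,0],"rot":[0,0,0]},{"jaw":0.3,"offset":[0,0,0],"rot":[0,0,0]},{"jaw":0.3,"offset":[0,0,-4],"rot":[0,0,0]},{"jaw":0.3,"offset":[0,0,0],"rot":[0,0,0]},{"jaw":0.3,"offset":[0,0,0],"rot":[0,0,0]}]'

```text
t: 43.15
tool_pos: [0.5131, 0.3776, 0.1523]
orientation: [[0.997, -0.079, 0.001], [-0.079, -0.997, -0.0], [0.001, 0.0, -1.0]]
contact_force: [0.8, 0.6, -3.7]
finger_gap: 0.0484
```

Run:
```python
from h import *
z=monitor.state()['tool_pos'][2];print(monitor.state()['tool_pos'])
w=snapshot('wrist');look('cover',z-.0217,z-.0137,k=1);look('surface_plate',0,.04,k=1)
s=snapshot('side');look('cover',z-.0217,z-.0137,n='side',k=1);look('surface_plate',0,.04,n='side',k=1)
save('p12.png',np.hstack([w[60:400,120:520],cv2.resize(s[60:180,200:320],(340,340))]))
```

```text
[0.51308016 0.37759865 0.15227754]
cover place 0.89 [314. 252.] [512.7 379.3 130.6]
cover outline 0.73 [245.2, 127.9, 141.4, 228.8] (array([514.9, 381.1], dtype=float32), array([ 65.6, 126.1], dtype=float32), np.float32(85.6))
surface_plate place 0.8 [309. 138.] [511.3 431.5   0. ]
surface_plate outline 0.9 [222.5, 18.3, 170.7, 224.6] (array([512.2, 432.5], dtype=float32), array([120.7, 170.8], dtype=float32), np.float32(85.8))
cover place 0.71 [264. 121.] [500.7 381.1 130.6]
cover outline 0.71 [257.5, 105.6, 24.0, 24.9] (array([514.4, 380. ], dtype=float32), array([ 63.4, 160.1], dtype=float32), np.float32(84.4))
surface_plate place 0.78 [268. 149.] [514.6 420.2   0. ]
surface_plate outline 0.69 [245.9, 126.6, 40.4, 35.7] (array([507.1, 398.7], dtype=float32), array([122.2, 230.3], dtype=float32), np.float32(86.2))
```

View pics/p12.png

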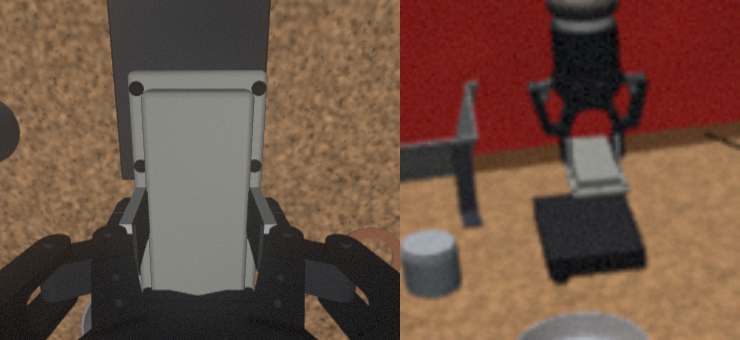

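p12 shows the cover held level and in line, still 5 cm short of the plate in y. Correcting, then lowering.

Request:
carry_out --rows '[{"jaw":0.3,"offset":[0,2,0],"rot":[0,0,0]},{"jaw":0.3,"offset":[-0.1,3.2,0],"rot":[0,0,0]},{"jaw":0.3,"offset":[0,0,-2.5],"rot":[0,0,0]},{"jaw":0.3,"offset":[0,0,-2.5],"rot":[0,0,0]},{"jaw":0.3,"offset":[0,0,-2],"rot":[0,0,0]},{"jaw":0.3,"offset":[0,0,-1],"rot":[0,0,0]},{"jaw":0.3,"offset":[0,0,-0.6],"rot":[0,0,0]},{"jaw":0.3,"offset":[0,0,-0.2],"rot":[0,0,0]},{"jaw":0.3,"offset":[0,0,0],"rot":[0,0,0]},{"jaw":0.3,"offset":[0,0,0],"rot":[0,0,0]}]'

```text
t: 44.9
tool_pos: [0.5114, 0.4311, 0.064]
orientation: [[0.997, -0.077, 0.001], [-0.077, -0.997, 0.001], [0.001, -0.001, -1.0]]
contact_force: [-0.3, 0.1, -3.2]
finger_gap: 0.0478
```

Run:
```python
from h import *
z=monitor.state()['tool_pos'][2]
w=snapshot('wrist');look('cover',z-.0217,z-.0137,k=1);look('surface_plate',0,.04,k=1)
```

```text
cover place 0.56 [316. 250.] [512.3 433.   42.3]
cover outline 0.77 [243.8, 126.7, 141.9, 229.2] (array([513.1, 434. ], dtype=float32), array([ 65.1, 126.7], dtype=float32), np.float32(85.9))
surface_plate place 0.69 [316. 252.] [510.3 412.1   0. ]
```

Request:
carry_out --rows '[{"jaw":0.3,"offset":[0,-0.1,-0.2],"rot":[0,0,0]},{"jaw":0.3,"offset":[0,0,0],"rot":[0,0,0]},{"jaw":0.3,"offset":[0,0,0],"rot":[0,0,0]}]'

```text
t: 45.52
tool_pos: [0.5112, 0.4302, 0.0619]
orientation: [[0.997, -0.077, 0.0], [-0.077, -0.997, 0.001], [0.0, -0.001, -1.0]]
contact_force: [-2.1, 0.3, 2.8]
finger_gap: 0.0478
```

Contact felt. Releasing.

Request:
carry_out --rows '[{"jaw":0.8,"offset":[0,0,0],"rot":[0,0,0]},{"jaw":0.8,"offset":[0,0,0],"rot":[0,0,0]},{"jaw":0.8,"offset":[0,0,0],"rot":[0,0,0]},{"jaw":0.8,"offset":[0,0,0],"rot":[0,0,0]},{"jaw":0.8,"offset":[0,0,2],"rot":[0,0,0]},{"jaw":0.8,"offset":[0,0,4],"rot":[0,0,0]},{"jaw":0.8,"offset":[0,0,5],"rot":[0,0,0]},{"jaw":0.8,"offset":[0,0,5],"rot":[0,0,0]},{"jaw":0.8,"offset":[0,0,0],"rot":[0,0,0]},{"jaw":0.8,"offset":[0,0,0],"rot":[0,0,0]}]'

```text
t: 46.78
tool_pos: [0.511, 0.4298, 0.2222]
orientation: [[0.997, -0.077, 0.001], [-0.077, -0.997, 0.001], [0.0, -0.001, -1.0]]
contact_force: [-0.1, -0.2, -1.0]
finger_gap: 0.0678
```

Run:
```python
from h import *
w=snapshot('wrist');look('cover',.04,.048,k=1);look('surface_plate',0,.04,k=1)
s=snapshot('side')
for q,z,zt in(('piston',.004,.05),('race',.005,.021),('rod',.042,.06),('cover',.04,.06),('shift_knob',0,.03)): look(q,z,zt,n='side',k=1)
a=cv2.resize(w[60:330,150:490],(400,318));b=cv2.resize(s[110:300,220:420],(380,318))
save('p13.png',np.hstack([a,b]))
```

```text
cover place 0.58 [316. 182.] [510.3 434.2  40. ]
cover outline 0.77 [281.9, 118.8, 68.4, 127.5] (array([512.2, 430.1], dtype=float32), array([ 66.7, 131.1], dtype=float32), np.float32(86.3))
surface_plate outline 0.64 [253.7, 98.8, 124.5, 158.8] (array([511.3, 431.8], dtype=float32), array([120.2, 168.9], dtype=float32), np.float32(85.9))
piston place 0.74 [298. 263.] [ 457.1 -183.2    4. ]
piston outline 0.97 [425.8, 283.8, 24.9, 33.1] (array([ 698.4, -433.1], dtype=float32), array([50.6, 93.7], dtype=float32), np.float32(51.2))
race place 0.8 [264. 189.] [443.9 166.4   5. ]
race outline 0.8 [252.5, 178.4, 24.3, 14.3] (array([444.4, 156.7], dtype=float32), array([61.1, 84. ], dtype=float32), np.float32(76.6))
rod place 0.8 [358. 197.] [686.1 -11.1  42. ]
rod outline 0.76 [344.8, 178.7, 23.9, 32.7] (array([670. , -21.2], dtype=float32), array([ 51.1, 143.7], dtype=float32), np.float32(72.6))
cover place 0.91 [260. 137.] [491.3 439.6  40. ]
cover outline 0.56 [251.8, 127.4, 26.4, 19.4] (array([507.7, 409.2], dtype=float32), array([ 65.6, 160.4], dtype=float32), np.float32(84.9))
shift_knob place 0.64 [299. 216.] [512.4   5.    0. ]
shift_knob outline 0.73 [294.7, 198.8, 12.9, 17.8] (array([521.2,  -3.6], dtype=float32), array([36.8, 79.5], dtype=float32), np.float32(84.2))
```

All four parts are in place by the numbers and the arm is clear at z = 0.22 m. Handing in.

```bash
python3 -c "
from h import *
print(job.finish_job())"
```

```text
the job is handed in; nothing more can be done
None
```

The stack is apart and all four parts are let go on their stations. I handed in at about 47 s of robot time; it gave no verdict.

| Part | Last position vs. station centre | Long-axis yaw vs. station |
|---|---|---|
| Piston in basket | Within about 5 mm, upright | – |
| Race in dish | About 2 mm | – |
| Rod on scale pan | About 2 mm | 79.1° vs 79.2° |
| Cover on plate | About 2 mm | 86.3° vs 85.9° |

- **How measured:** these are wrist-camera estimates taken just after each release. The rod and cover figures come from their outlines.
- **Height and handling:** no part was dropped. The wrist force showed the piston, rod and cover touching down before I opened the jaws. The race gave no clear contact reading; I lowered it the last millimetre and let go.
- **Shift knob:** it still reads about (521, 2) mm in the wrist views. The last check, from the side camera, agreed within its coarser accuracy.
- **Disagreements:**
  - The far side camera gave less consistent points: the cover was about 20 mm off in x in one network reading. The near wrist view contradicts that, and I trusted the wrist view.
  - On the same last check, the side camera put the piston about 10 mm from the basket centre.
- **Not checked by eye:** the last picture, of the placed cover, could not be viewed because the 16-picture limit was reached. The cover's final placing rests on the measured numbers only.

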